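# Move a hot circuit board from preheater to cooling stand with a lifter

### The arm

A 6-joint arm with a two-finger parallel gripper is mounted at the origin on the work surface. World frame = base frame: x ahead of the robot, y to its left, z up, the work surface at z = 0. Lengths are in m, angles in rad, forces in N, time in s.
With the tool pointing down it reaches from about 0.375 to 0.9 m from the base axis. Payload 3.1 kg.
Tool frame: the origin (TCP) lies at the centre of the arm's flange, where the gripper is bolted on; the fingertips stand 182 mm ahead of it and the grasp point (between the pads) lies 164 mm ahead of it; z points along the fingers, x is the direction in which the jaws open and shut, and the axes are right-handed (so a half turn about z gives the same grasp; the last joint's range is limited). The gripper opens to 87 mm and grips with 3 to 60 N. Pads are 19 mm wide; open, the fingers measure 117 mm over their backs; the gripper's body (75 mm by 190 mm) begins 51 mm behind the grasp point.
Start: joints at [0.973, 0.527, 1.433, -0, 1.181, -0.178], TCP at [0.255, 0.571, 0.405] pointing down, gripper open.
Joint ranges: [-3.08, 3.08], [-0.75, 2.2], [0.22, 2.44], [-1.43, 4.57], [0, 2.65], [-2.85, 2.85]. Speed limits (rad/s): [2.79, 2.79, 3.14, 3.14, 3.14, 3.14].

### API

Orientations are given as a unit quaternion [x, y, z, w].
In Python, from rig import status, eyes, robot gives the robot as it stands. The module is installed in compiled form; this text tells all that it offers.
- The arm moves only by the tool step_arm, never from a script. Its argument "steps" is a list of rows, each a list of 7 numbers: the closure, from -1 (fully open) to 1 (shut), so that 0 is half open, then the shift along the tool's x, y, z each as a share of 0.025 m, from -1 to 1, then the turn, a rotation vector about the tool's x, y, z each as a share of 8 degrees, from -1 to 1. In form: [[jaw, dx, dy, dz, rx, ry, rz], ...]. A call has exactly 10 rows; each row shifts and turns the commanded pose from where the row before left it, along the tool's axes as they then stand; what a row does not reach is not made up. A row lasts 1/10 s, in which the tool goes at most 50 mm and 8.59 degrees, less where a joint would pass 70% of its speed; a pose out of reach is approached as far as the arm can. A call with a number of a shift or a turn outside -1 to 1 is refused whole. A call with a gripper value outside its range is refused whole. The fingers move at their own pace and stop on an object; "squeeze" is the grip in N (left out, the last holds). Time passes only in rows, so rows that do not move let the fingers close, or fill a call up. It gives the time, the measured TCP pose, the force and the opening at its end, in the units of the state.
- status.get_obs(): the state, without advancing time (a new reading comes with each control period).
- eyes.camera(name): name is "scene" or "top" or "wrist"; returns (picture, depth): 420x560x3 uint8, red, green, blue; 420x560 float32, m along the optical axis (not along the pixel's ray), 0 where there is no reading.
- eyes.camera_info(name): a dict with "K" (3x3 intrinsics, pixels), "R" (3x3) and "t" (3): a world point X has camera coordinates R X + t. Camera axes: x right, y down, z forward; pixel columns grow to the right and rows downward; lengths in m; the calibration is good to about 2 mm. The wrist camera is an equidistant fisheye: a pixel r from the principal point sees the ray r / f radians off the axis. A picture is of the moment at which its call begins: read the wrist's pose just before it. camera_info takes no time and is no camera call; for the wrist camera it gives the pose at the moment of the call.
- robot.hand_in(): hands the job in, once; it reports no verdict.
The state is a dict: "time": time; "q": joint angles; "joint_velocities": joint speeds; "joint_torque": joint torques, N m; "position": TCP position; "tool_rot": TCP orientation; "ft_force": force on the tool from outside, world axes, zero at the start; "moment": the same for the moment, N m; "grip_width": finger opening in m.
Only numpy, scipy, OpenCV 4.12 (cv2) and the standard library are available. Lean on these libraries where they do the work, as an engineer would, in place of code of your own. Each camera call takes 0.05 s, during which the arm holds its last target.

### The job

The circuit board on the preheater is hot: slide the blade of the lifter under it from the open front, lift it off and set it down on the empty cooling stand, square and flat on both rails between the end lips, without touching the board with the gripper, tilting it or dropping it. Then lay the lifter back down flat on its blade on the bench. Leave the other board, the bottle and the spool undisturbed.

Things in the scene. Friction and masses are not known exactly. Their poses are not given: they have to be found in the camera images.
- board: The hot board, on the preheater at the start: circuit board 100 (x) x 90 (y) x 4 mm with low parts on top (20 mm high in all, flat underneath), about 0.13 kg; origin at the centre of its underside, z up. It lies with its x along the rails, centred between the lips to a few mm, its underside 73 mm above the bench.
- lifter: Cranked lifter, 225 mm long, about 0.2 kg, lying flat on its steel blade. Origin: centre of the blade's rear edge, at its underside; x points along the blade to its tip, z up. Blade 110 (x 0 to 110) x 50 wide x 3 thick. A neck 20 wide slants up and back from the blade's rear edge to the handle. Balance point near x = +20: put down, it stands by itself on the blade.
- lifter_grip (a point): Point inside the lifter's handle where to grip it: lifter frame x -50, y 0, z 50 mm, same axes. The black handle is a level bar 90 long (lifter x -115 to -25), 18 wide (y), 22 high (z 39 to 61 above the blade's underside). Gripped firmly (about 100 N) the lifter stays level under the board.
- heater: Preheater, fixed: grey box 170 (x) x 150 (y), deck 55 high. Origin: centre of its underside. Its front, with knob and switch (10 mm proud, below the deck), faces its -x. Sheet guards reach 95 mm above the bench on left and right (inner faces y = +-66) and at the rear (inner face x = +78): only the front is open; the blade goes in along +x between the rails, under the board.
- heater_rails (a point): Midpoint between the preheater's rail tops, 73 mm above the bench, over its origin, same axes. The two steel rails run along x, each 125 long and 10 wide, centred at y = +-38 (clear gap 66 wide), 18 high above the deck. A lip 5 high and 6 thick stands on both ends of each rail, inner faces at x = +-56.5.
- stand_empty: The empty cooling stand, fixed to the bench: aluminium base 140 (x) x 110 (y) x 14 high, no guards. Origin: centre of its underside; its front faces its -x, roughly towards the robot. The board belongs centred over the origin, its x along the rails (either way round), its underside then 32 mm above the bench.
- stand_rails (a point): Midpoint between the empty stand's rail tops, 32 mm above the bench, over its origin, same axes. The two steel rails run along x, each 125 long and 10 wide, centred at y = +-38 (clear gap 66 wide), 18 high above the base. A lip 5 high and 6 thick stands on both ends of each rail, inner faces at x = +-56.5.
- stand_full: An identical cooling stand, fixed, that already carries the other board. The preheater and the two stands share three places in front of the robot (left, middle, right) in any order, each turned up to 0.3 rad from straight ahead.
- done_board: The other board, cold, lying on the full stand; to be left alone: circuit board 100 (x) x 90 (y) x 4 mm with low parts on top (20 mm high in all, flat underneath), about 0.13 kg; origin at the centre of its underside, z up.
- bottle: White plastic flux bottle, 48 mm diameter, 140 mm high, standing on the bench; origin at the centre of its underside. In one of the two gaps between the three places.
- spool: Solder spool, 60 mm diameter, 50 mm high, standing on its flange, in the other gap; origin at the centre of its underside.
Not all that is in view belongs to the job. There is more than one size of the lifter; the job needs the smaller. What is shaped like the stand_empty but black is not meant.

How it is judged:
By the outcome, as a careful person would: the job done as asked, in the order asked, and still so for the second after the job is handed in, with the robot touching nothing.
It also fails if it takes over 67 s, if anything falls off the work surface, if the arm or the gripper's body presses on something with over 40 N, if the wrist force passes 120 N, or if a joint passes its speed limit or range.

## Working session

There is one attempt and no reset: what is moved stays moved. The work goes in short steps, Python scripts to look and compute and a tool call to move; the robot and the scene stay as the last step left them, time stands still between calls to the robot, and variables do not carry over. Pictures are saved under pics/ and viewed, and the job is handed in when it is done.

Besides the shell and the picture viewer there is one more tool, called as name(argument=value, ...), one argument or row to a line, values as JSON. step_arm: Moves the arm, as the interface text tells. Its arguments: {"type":"object","properties":{"steps":{"type":"array"},"squeeze":{"type":"number"}},"required":["steps"]}

```bash
mkdir -p pics
python3 - <<'E'
from rig import status, eyes, robot
import cv2, numpy as np
o=status.get_obs(); print({k:np.round(v,3) for k,v in o.items()})
for n in ['scene','top']:
    p,d=eyes.camera(n); cv2.imwrite(f'pics/{n}0.png',p[:,:,::-1]); np.save(f'pics/{n}0.npy',d); np.save(f'pics/{n}0c.npy',p)
    i=eyes.camera_info(n); print(n,{k:np.round(v,4).tolist() for k,v in i.items()})
E
```

```text
{'time': np.float64(0.0), 'q': array([ 0.973,  0.528,  1.434, -0.   ,  1.181, -0.179]), 'joint_velocities': array([-0.001, -0.002,  0.001,  0.001, -0.001,  0.001]), 'joint_torque': array([ -0.   , -44.004, -17.66 ,   0.063,   0.058,  -0.   ]), 'position': array([0.255, 0.57 , 0.404]), 'tool_rot': array([ 0.839,  0.544, -0.001,  0.   ]), 'ft_force': array([ 0.452, -0.724, -0.043]), 'moment': array([0.007, 0.031, 0.009]), 'grip_width': np.float64(0.087)}
scene {'K': [[472.1072, 0.0, 274.0412], [0.0, 472.1072, 208.2927], [0.0, 0.0, 1.0]], 'R': [[0.888, 0.4598, 0.0071], [0.3959, -0.7565, -0.5206], [-0.2339, 0.4651, -0.8538]], 't': [-0.3846, -0.186, 1.544]}
top {'K': [[533.5714, 0.0, 274.5322], [0.0, 533.5714, 207.6698], [0.0, 0.0, 1.0]], 'R': [[0.0118, -0.9999, 0.0021], [-0.9921, -0.012, -0.1252], [0.1252, -0.0006, -0.9921]], 't': [-0.0735, 0.4467, 1.5664]}
```

View pics/scene0.png

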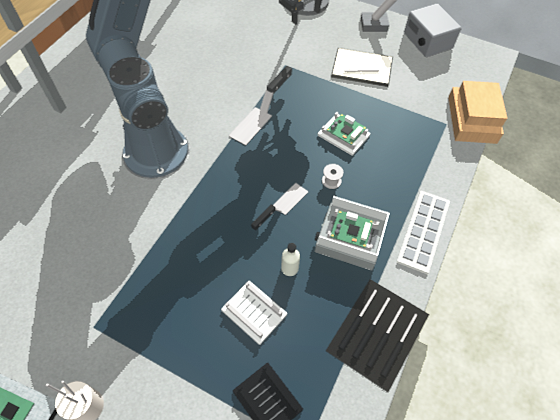

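View pics/top0.png

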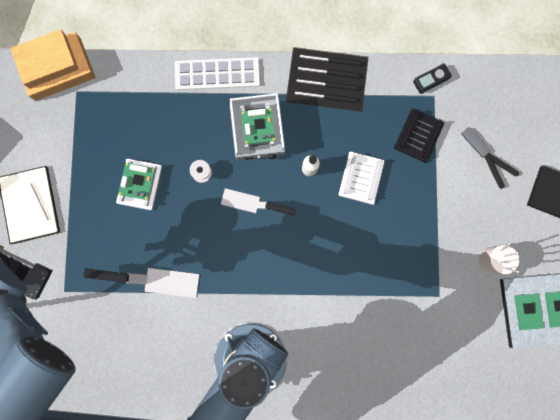

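The top view shows the full stand at left (139,183), the preheater in the middle (258,125), the white empty stand at right (362,178), a black lookalike at (419,135) that is not meant, the spool at (200,171) and the bottle at (311,165). There are two lifters: one at (258,202) and a larger-looking one at (142,281). Next I'll measure both, and the stands, with depth.

```bash
cat > h.py <<'E'
import numpy as np, cv2
from rig import status, eyes, robot
from scipy.spatial.transform import Rotation as Ro
def cloud(n,d,i):
    K,R,t=[np.array(i[k]) for k in 'KRt']
    v,u=np.mgrid[:d.shape[0],:d.shape[1]]
    P=np.stack([(u-K[0,2])/K[0,0]*d,(v-K[1,2])/K[1,1]*d,d],-1)
    W=(P-t)@R; W[d<=0]=np.nan
    return W
E
python3 - <<'E'
from h import *
p=np.load('pics/top0c.npy'); d=np.load('pics/top0.npy'); W=cloud('top',d,eyes.camera_info('top'))
def rep(name,box,z0,z1,ex=None):
    u0,u1,v0,v1=box; w=W[v0:v1,u0:u1].reshape(-1,3); c=p[v0:v1,u0:u1].reshape(-1,3).astype(int)
    m=(w[:,2]>z0)&(w[:,2]<z1)
    if ex is not None: m&=ex(c)
    q=w[m]; r=cv2.minAreaRect((q[:,:2]*1000).astype(np.float32)); print(name,m.sum(),'ctr',np.round(r[0],1),'size',np.round(r[1],1),'ang',round(r[2],1),'z med',np.round(np.median(q[:,2])*1000,1))
rep('lifterS',(210,305,180,222),.001,.07)
br=lambda c:(c.min(1)>150)
dk=lambda c:(c.max(1)<45)
rep('S blade',(215,263,185,218),-.004,.02,br); rep('S handle',(255,305,195,220),.03,.08)
rep('lifterL',(80,205,262,300),.004,.09)
rep('L blade',(140,205,262,300),-.004,.02,br); rep('L handle',(80,140,262,295),.03,.09)
rep('heater guards',(220,295,85,165),.08,.11); rep('heater all>40',(220,295,85,165),.045,.11)
grn=lambda c:(c[:,1]>c[:,0]+30)
rep('board green',(230,285,95,155),.06,.11,grn)
rep('stand rails',(330,395,140,215),.026,.045); rep('stand base',(330,395,140,215),.007,.045)
rep('black stand',(390,450,100,170),.007,.06)
rep('full',(110,170,150,220),.007,.08);rep('full green',(110,170,150,220),.02,.08,grn)
rep('bottle',(295,325,145,185),.1,.2); rep('bottle all',(295,325,145,185),.02,.2); rep('spool',(185,220,155,190),.03,.08)
E
```

```text
lifterS 1987 ctr [472.3 -14.5] size [126.7 287.1] ang 0.7 z med 4.1
S blade 603 ctr [470.8  29.9] size [126.7  51.3] ang 76.1 z med 3.0
S handle 227 ctr [444.7 -78.4] size [100.3  19.5] ang 77.4 z med 59.4
lifterL 1501 ctr [227.3 323.9] size [109.3 370.7] ang 0.7 z med 8.0
L blade 1465 ctr [219.3 234.3] size [ 91.8 191.8] ang 0.7 z med 3.1
L handle 507 ctr [241.5 397.7] size [147.   27.9] ang 83.0 z med 82.7
heater guards 704 ctr [689.7 -11.9] size [165.4 139.8] ang 7.6 z med 88.3
heater all>40 2949 ctr [683.7 -12.6] size [178.1 150.1] ang 7.3 z med 66.8
board green 676 ctr [685.3 -15.8] size [101.4  91.4] ang 7.6 z med 77.3
stand rails 290 ctr [ 546.3 -330.6] size [ 87.4 126.4] ang 76.4 z med 32.9
stand base 1769 ctr [ 548.5 -334.4] size [196.5 230.6] ang 89.9 z med 14.9
black stand 1734 ctr [ 683.  -512.2] size [183.2 219.1] ang 88.8 z med 15.7
full 1710 ctr [517.1 343.6] size [214.9 179.8] ang 2.3 z med 33.0
full green 656 ctr [522.6 347. ] size [ 91.8 100.1] ang 78.9 z med 35.6
bottle 91 ctr [ 572.1 -172.3] size [24.9 27.2] ang 21.2 z med 136.0
bottle all 270 ctr [ 570.9 -171.7] size [46.6 43. ] ang 63.6 z med 94.8
spool 314 ctr [557.  156.6] size [57.9 58.1] ang 84.8 z med 49.8
```

Run:
```python
import cv2,numpy as np
p=np.load('pics/top0c.npy')[:,:,::-1]
a=cv2.resize(p[170:230,205:315],None,fx=5,fy=5,interpolation=cv2.INTER_CUBIC); b=cv2.resize(p[255:305,75:205],None,fx=4.23,fy=4.23,interpolation=cv2.INTER_CUBIC)
b=cv2.resize(b,(550,212)); cv2.imwrite('pics/crop1.png',np.vstack([a,b]))
cv2.imwrite('pics/crop2.png',cv2.resize(p[80:220,220:400],None,fx=4,fy=4,interpolation=cv2.INTER_CUBIC))
```

```text
(no output)
```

View pics/crop1.png

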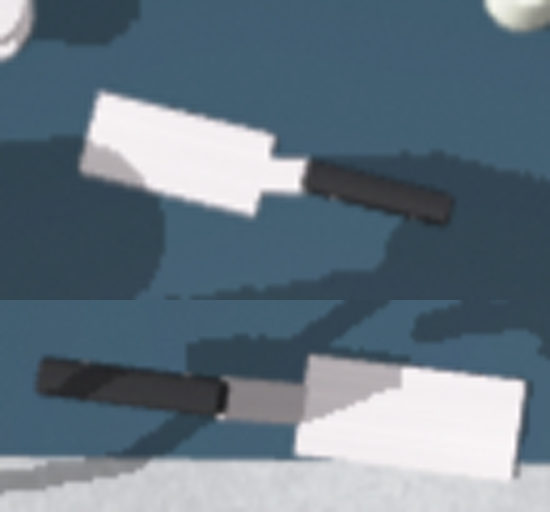

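View pics/crop2.png

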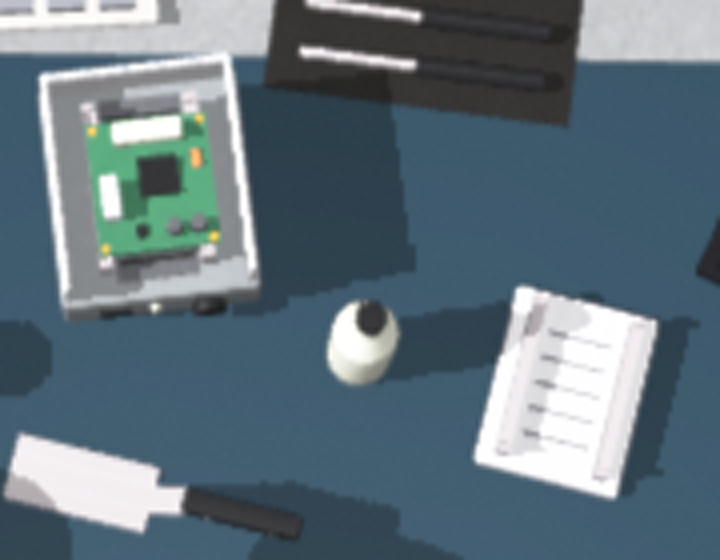

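Run:
```python
from h import *
for n in ['top','scene']:
    p=np.load(f'pics/{n}0c.npy').astype(int); d=np.load(f'pics/{n}0.npy'); W=cloud(n,d,eyes.camera_info(n))
    w=W.reshape(-1,3)*1000; c=p.reshape(-1,3)
    def loc(o,yaw): 
        a=np.radians(yaw); R=np.array([[np.cos(a),np.sin(a)],[-np.sin(a),np.cos(a)]]); return (w[:,:2]-o)@R.T
    print(n)
    # lifter
    for yaw in (76.9,):
        L=loc(np.array([458,-16]),yaw)
        m=(abs(L[:,0]+70)<60)&(abs(L[:,1])<14)&(w[:,2]>52)&(w[:,2]<70)
        q=L[m]; print(' handle x',np.percentile(q[:,0],[0,2,98,100]).round(1),'y',np.percentile(q[:,1],[2,50,98]).round(1),'z',np.median(w[m,2]).round(1),'slope',np.polyfit(q[:,0],q[:,1],1).round(3))
        m=(L[:,0]>-5)&(L[:,0]<125)&(abs(L[:,1])<32)&(abs(w[:,2])<12)&(c.min(1)>120)
        q=L[m]; print(' blade x',np.percentile(q[:,0],[0,2,98,100]).round(1),'y',np.percentile(q[:,1],[2,50,98]).round(1),'z',np.median(w[m,2]).round(1),'slope',np.polyfit(q[:,0],q[:,1],1).round(3))
    # heater rails, guards
    L=loc(np.array([685,-15]),7.6)
    for nm,m in (('rearguard',(abs(L[:,1])<55)&(abs(L[:,0]-80)<15)&(abs(w[:,2]-95)<4)),('guards',(abs(L[:,0])<60)&(abs(w[:,2]-95)<4)&(abs(L[:,1])<85)),
       ('board',(abs(L[:,0])<60)&(abs(L[:,1])<55)&(abs(w[:,2]-77)<4)&(c[:,1]>c[:,0]+30)),('box>45',(abs(L[:,0])<105)&(abs(L[:,1])<50)&(w[:,2]>50)&(w[:,2]<60))):
        q=L[m]; print(' ',nm,m.sum(),'x',np.percentile(q[:,0],[0,2,98,100]).round(1),'y',np.percentile(q[:,1],[0,2,98,100]).round(1),'rect',[np.round(k,1) for k in cv2.minAreaRect(q.astype(np.float32))])
    L=loc(np.array([546.3,-330.6]),-13.6)
    m=(abs(L[:,0])<75)&(abs(L[:,1])<55)&(w[:,2]>28)&(w[:,2]<42); q=L[m]
    print('  stand rails x',np.percentile(q[:,0],[0,2,98,100]).round(1),'y',np.percentile(q[:,1],[0,2,98,100]).round(1),'rect',[np.round(k,1) for k in cv2.minAreaRect(q.astype(np.float32))])
    m=(abs(L[:,0])<85)&(abs(L[:,1])<70)&(w[:,2]>9)&(w[:,2]<18)&(c.min(1)>110); q=L[m]
    print('  stand base x',np.percentile(q[:,0],[0,2,98,100]).round(1),'y',np.percentile(q[:,1],[0,2,98,100]).round(1),'rect',[np.round(k,1) for k in cv2.minAreaRect(q.astype(np.float32))])
```

```text
top
 handle x [-113.9 -111.2  -26.4  -25.1] y [-10.4  -0.8   7.7] z 60.8 slope [ 0.001 -0.776]
 blade x [ -4.6   0.  108.5 111.6] y [-27.5  -2.1  23.9] z 2.5 slope [-0.021 -0.72 ]
  rearguard 53 x [80.3 80.4 86.6 87.4] y [-53.4 -50.3  50.1  53. ] rect [array([84. , -0.2]), array([  7.1, 106.4]), np.float64(0.2)]
  guards 161 x [-58.7 -53.6  53.9  58.3] y [-67.4 -67.   72.1  72.3] rect [array([-0.2,  2.5]), array([115.8, 140.3]), np.float64(0.5)]
  board 490 x [-50.1 -48.7  44.9  50.8] y [-45.6 -44.3  43.4  44.8] rect [array([ 0.4, -0.4]), array([100.9,  90.4]), np.float64(0.0)]
  box>45 580 x [-82.3 -79.9  82.9  85.4] y [-49.9 -49.2  49.1  49.9] rect [array([1.6, 0.1]), array([167.7,  99.8]), np.float64(0.0)]
  stand rails x [-63.2 -59.6  60.5  63.2] y [-43.7 -42.9  42.8  43.7] rect [array([-0.,  0.]), array([126.4,  87.4]), np.float64(0.0)]
  stand base x [-71.8 -68.7  66.8  70.6] y [-55.2 -52.5  53.6  55.3] rect [array([-0.8, -0.1]), array([110.1, 142.6]), np.float64(89.5)]
scene
 handle x [-115.6 -113.8  -27.5  -25.6] y [-9.1 -1.6  9. ] z 61.4 slope [-0.013 -2.051]
 blade x [ -1.3
[... 185 characters left out ...]
, np.float64(89.9)]
  guards 261 x [-59.4 -56.5  55.1  58.5] y [-69.1 -67.3  74.2  75.1] rect [array([-0.4,  3.1]), array([144.2, 117.7]), np.float64(89.9)]
  board 568 x [-51.9 -50.1  46.6  48.4] y [-45.8 -44.   43.6  47. ] rect [array([-1.8,  0.6]), array([100.7,  92.5]), np.float64(0.4)]
  box>45 542 x [-82.6 -81.3  79.7  80.7] y [-43.6 -40.1  47.3  49.4] rect [array([-1.,  3.]), array([163.2,  92.9]), np.float64(0.1)]
  stand rails x [-64.8 -61.7  59.5  61.1] y [-44.6 -43.   43.2  44.3] rect [array([-1.8, -0.1]), array([ 88.1, 125.3]), np.float64(89.4)]
  stand base x [-72.5 -68.4  66.7  68.6] y [-56.3 -54.2  52.6  55.8] rect [array([-1.6,  0. ]), array([111.2, 140.8]), np.float64(89.3)]
```

The enlarged crop confirms the job lifter is the one at (258,202). Its blade is about 110 x 50 mm and its handle about 90 x 18 mm, with the top at z = 61. The one at (142,281) is larger: its handle top is at 83 mm and its blade is over 65 mm wide. The white stand at (362,178) matches the given sizes (rails 126 x 87 mm, tops at 32 mm), and the black one is excluded. First move: turn the tool by 79° so the jaws lie across the handle.

step_arm(
  steps=[
    [-1,0,0,0,0,0,0.9],
    [-1,0,0,0,0,0,1],
    [-1,0,0,0,0,0,1],
    [-1,0,0,0,0,0,1],
    [-1,0,0,0,0,0,1],
    [-1,0,0,0,0,0,1],
    [-1,0,0,0,0,0,1],
    [-1,0,0,0,0,0,1],
    [-1,0,0,0,0,0,1],
    [-1,0,0,0,0,0,0.975],
  ],
  squeeze=60,
)

```text
time: 1.1
position: [0.2546, 0.5706, 0.4042]
tool_rot: [0.993, -0.116, -0.0, 0.001]
ft_force: [0.3, -0.3, -0.0]
grip_width: 0.0866
```

```bash
cat >> h.py <<'E'
def to(x,y,z,yaw_jaw=None,obs=None):
    """remaining shift (mm) in present tool axes, rotation left about tool axes (deg) to tool-down with jaw yaw"""
    o=obs or status.get_obs(); R=Ro.from_quat(o['tool_rot']).as_matrix(); p=np.array(o['position'])
    print('t',round(float(o['time']),2),'pos',np.round(p*1000,1),'jawyaw',round(float(np.degrees(np.arctan2(R[1,0],R[0,0]))),2),'toolz',np.round(R[:,2],4),'w',np.round(o['grip_width'],4),'F',np.round(o['ft_force'],1),'M',np.round(o['moment'],2),'q',np.round(o['q'],2))
    print('shift tool mm',np.round(R.T@(np.array([x,y,z])-p*1000),1))
    if yaw_jaw is not None:
        a=np.radians(yaw_jaw); T=np.array([[np.cos(a),np.sin(a),0],[np.sin(a),-np.cos(a),0],[0,0,-1]]).T
        T=np.column_stack([[np.cos(a),np.sin(a),0],[np.sin(a),-np.cos(a),0],[0,0,-1]])
        print('turn deg',np.round(np.degrees(Ro.from_matrix(R.T@T).as_rotvec()),2))
E
python3 -c "
from h import *
to(448.6,-60.5,300,-13.1)"
```

```text
t 1.1 pos [254.6 570.6 404.2] jawyaw -13.38 toolz [-8.0e-04 -1.1e-03 -1.0e+00] w 0.0866 F [ 0.3 -0.3 -0. ] M [-0.12  0.05 -0.04] q [0.97 0.53 1.43 0.   1.18 1.21]
shift tool mm [334.8 568.9 104.7]
turn deg [ 0.07  0.03 -0.28]
```

step_arm(
  steps=[
    [-1,0.446,0.758,0.14,0,0,0],
    [-1,0.446,0.758,0.14,0,0,0],
    [-1,0.446,0.758,0.14,0,0,0],
    [-1,0.446,0.758,0.14,0,0,0],
    [-1,0.446,0.758,0.14,0,0,0],
    [-1,0.446,0.758,0.14,0,0,0],
    [-1,0.446,0.758,0.14,0,0,0],
    [-1,0.446,0.758,0.14,0,0,0],
    [-1,0.446,0.758,0.14,0,0,0],
    [-1,0.446,0.758,0.14,0,0,0],
  ],
)

```text
time: 2.1
position: [0.3206, 0.36, 0.3694]
tool_rot: [0.994, -0.114, -0.0, 0.0]
ft_force: [-0.0, -0.4, 0.8]
grip_width: 0.0873
```

step_arm(
  steps=[
    [-1,0.446,0.758,0.14,0,0,0],
    [-1,0.446,0.758,0.14,0,0,0],
    [-1,0.446,0.758,0.14,0,0,0],
    [-1,0.446,0.758,0.14,0,0,0],
    [-1,0.446,0.758,0.14,0,0,0],
    [-1,0.446,0.758,0.14,0,0,0],
    [-1,0.446,0.758,0.14,0,0,0],
    [-1,0.446,0.758,0.14,0,0,0],
    [-1,0.446,0.758,0.14,0,0,0],
    [-1,0.446,0.758,0.14,0,0,0],
  ],
)

```text
time: 3.1
position: [0.3865, 0.1503, 0.3345]
tool_rot: [0.994, -0.114, -0.0, 0.0]
ft_force: [0.5, 1.0, 0.0]
grip_width: 0.0871
```

step_arm(
  steps=[
    [-1,0.446,0.758,0.14,0,0,0],
    [-1,0.446,0.758,0.14,0,0,0],
    [-1,0.446,0.758,0.14,0,0,0],
    [-1,0.446,0.758,0.14,0,0,0],
    [-1,0.446,0.758,0.14,0,0,0],
    [-1,0.446,0.758,0.14,0,0,0],
    [-1,0.446,0.758,0.14,0,0,0],
    [-1,0.446,0.758,0.14,0,0,0],
    [-1,0.446,0.758,0.14,0,0,0],
    [-1,0.446,0.758,0.14,0,0,-0.03],
  ],
)

```text
time: 4.1
position: [0.4523, -0.0595, 0.2994]
tool_rot: [0.994, -0.112, -0.0, -0.0]
ft_force: [0.4, -0.9, 0.1]
grip_width: 0.0868
```

Run:
```python
from h import *
to(448.6,-60.5,214,-13.1)
i=eyes.camera_info('wrist'); print({k:np.round(v,3).tolist() for k,v in i.items()})
p,d=eyes.camera('wrist'); cv2.imwrite('pics/w1.png',p[:,:,::-1])
```

```text
t 4.1 pos [452.3 -59.5 299.4] jawyaw -12.82 toolz [-5.e-04  2.e-04 -1.e+00] w 0.0868 F [ 0.4 -0.9  0.1] M [-0.06  0.08  0.02] q [-0.38  0.49  1.95  0.    0.71 -0.15]
shift tool mm [-3.3  1.8 85.4]
turn deg [-0.01  0.03  0.28]
{'K': [[325.192, 0.0, 280.604], [0.0, 325.192, 207.601], [0.0, 0.0, 1.0]], 'R': [[0.975, -0.222, 0.0], [-0.214, -0.941, 0.262], [-0.058, -0.256, -0.965]], 't': [-0.455, 0.035, 0.299]}
```

View pics/w1.png

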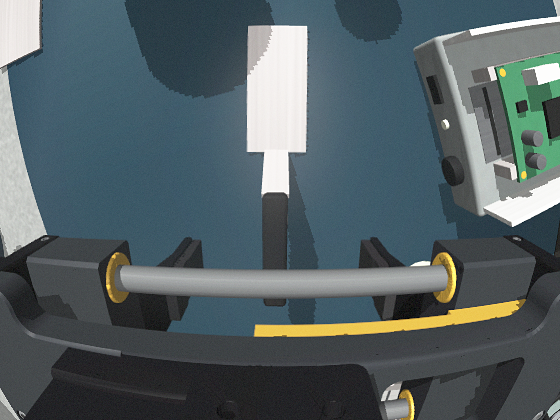

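The wrist view shows the small lifter's handle at (274,245), midway between the pads at about 190 and 368, with the blade straight ahead. I'll descend.

step_arm(
  steps=[
    [-1,-0.03,0.01,0.3,0,0,0.03],
    [-1,-0.03,0.01,0.4,0,0,0],
    [-1,-0.03,0.01,0.4,0,0,0],
    [-1,-0.02,0.01,0.4,0,0,0],
    [-1,-0.02,0.01,0.4,0,0,0],
    [-1,0,0.01,0.4,0,0,0],
    [-1,0,0.01,0.4,0,0,0],
    [-1,0,0,0.3,0,0,0],
    [-1,0,0,0.3,0,0,0],
    [-1,0,0,0.1,0,0,0],
  ],
)

```text
time: 5.15
position: [0.4485, -0.0596, 0.2139]
tool_rot: [0.994, -0.114, -0.001, -0.0]
ft_force: [-0.3, 0.8, 0.8]
grip_width: 0.0872
```

Run:
```python
from h import *
to(448.6,-60.5,214,-13.1)
p,d=eyes.camera('wrist'); cv2.imwrite('pics/w2.png',p[:,:,::-1])
p,d=eyes.camera('scene'); cv2.imwrite('pics/s2.png',cv2.resize(p[150:260,200:340],None,fx=5,fy=5)[:,:,::-1])
```

```text
t 5.15 pos [448.5 -59.6 213.9] jawyaw -13.06 toolz [-1.e-03  4.e-04 -1.e+00] w 0.0872 F [-0.3  0.8  0.8] M [-0.01  0.07 -0.01] q [-0.38  0.66  2.01 -0.    0.47 -0.15]
shift tool mm [ 0.3  0.8 -0.1]
turn deg [-0.01  0.06  0.04]
```

View pics/w2.png

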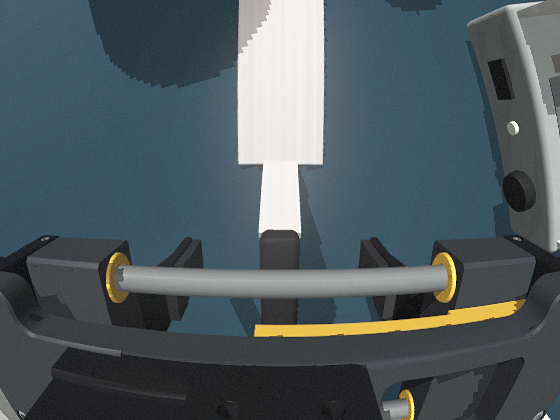

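The handle is centred between the pads at u = 280. I'll close at 60 N.

step_arm(
  steps=[
    [1,0,0,0,0,0,0],
    [1,0,0,0,0,0,0],
    [1,0,0,0,0,0,0],
    [1,0,0,0,0,0,0],
    [1,0,0,0,0,0,0],
    [1,0,0,0,0,0,0],
    [1,0,0,0,0,0,0],
    [1,0,0,0,0,0,0],
    [1,0,0,0,0,0,0],
    [1,0,0,0,0,0,0],
  ],
  squeeze=60,
)

```text
time: 6.25
position: [0.4485, -0.0596, 0.2147]
tool_rot: [0.994, -0.114, -0.0, -0.0]
ft_force: [0.8, -0.1, 0.4]
grip_width: 0.0177
```

step_arm(
  steps=[
    [1,0,0,-0.2,0,0,0],
    [1,0,0,-0.4,0,0,0],
    [1,0,0,-0.4,0,0,0],
    [1,0,0,-0.4,0,0,0],
    [1,0,0,-0.4,0,0,0],
    [1,0,0,-0.4,0,0,0],
    [1,0,0,-0.4,0,0,0],
    [1,0,0,-0.4,0,0,0],
    [1,0,0,0,0,0,0],
    [1,0,0,0,0,0,0],
  ],
)

```text
time: 7.25
position: [0.4486, -0.0596, 0.29]
tool_rot: [0.994, -0.114, 0.0, 0.0]
ft_force: [0.4, -0.5, -2.1]
grip_width: 0.0175
```

```bash
cat >> h.py <<'E'
def wcloud(d,i):
    K,R,t=[np.array(i[k]) for k in 'KRt']; f=K[0,0]
    v,u=np.mgrid[:d.shape[0],:d.shape[1]]; x=(u-K[0,2])/f; y=(v-K[1,2])/f; r=np.hypot(x,y)+1e-9
    s=np.tan(r)/r; P=np.stack([x*s*d,y*s*d,d],-1); W=(P-t)@R; W[(d<=0)|(r>1.2)]=np.nan; return W
def lift_blade(name,tag):
    """blade cloud in grasp frame: x along lifter axis(-tool y), y along jaw-left, z up from grasp point"""
    o=status.get_obs(); i=eyes.camera_info(name); p,d=eyes.camera(name)
    cv2.imwrite(f'pics/{tag}.png',p[:,:,::-1]); W=wcloud(d,i) if name=='wrist' else cloud(name,d,i)
    R=Ro.from_quat(o['tool_rot']).as_matrix(); g=np.array(o['position'])+R[:,2]*.164
    yaw=np.arctan2(-R[1,1],-R[0,1]); c,s=np.cos(yaw),np.sin(yaw)
    L=(W-g)*1000; X=L[...,0]*c+L[...,1]*s; Y=-L[...,0]*s+L[...,1]*c
    return o,p.astype(int),W*1000,np.stack([X,Y,L[...,2]],-1),g*1000,np.degrees(yaw)
E
python3 - <<'E'
from h import *
to(448.6,-60.5,214,-13.1)
for n in ('wrist','top','scene'):
    o,p,W,L,g,yaw=lift_blade(n,'b1'+n)
    m=(L[...,0]>50)&(L[...,0]<170)&(abs(L[...,1])<32)&(L[...,2]<-35)&(L[...,2]>-70)&(p.min(-1)>110)
    q=L[m]; A=np.c_[q,np.ones(len(q))]
    if len(q)<30: print(n,len(q)); continue
    c=np.linalg.lstsq(np.c_[q[:,:2],np.ones(len(q))],q[:,2],rcond=None)[0]
    print(n,len(q),'yaw',yaw.round(2),'g',g.round(1),'x',np.percentile(q[:,0],[1,99]).round(1),'y',np.percentile(q[:,1],[1,50,99]).round(1),'plane slope deg x,y',np.degrees(c[:2]).round(2),'z@0',c[2].round(1),'axis slope', [np.round(k,2) for k in cv2.minAreaRect(q[:,:2].astype(np.float32))])
E
```

```text
t 7.25 pos [448.6 -59.6 290. ] jawyaw -13.05 toolz [ 5.e-04 -3.e-04 -1.e+00] w 0.0175 F [ 0.4 -0.5 -2.1] M [-0.22  0.12 -0.01] q [-0.38  0.5   1.96 -0.    0.68 -0.15]
shift tool mm [ 0.2  0.9 76. ]
turn deg [ 0.01 -0.03  0.05]
wrist 13140 yaw 76.95 g [448.7 -59.6 126. ] x [ 51.  144.5] y [-25.   -0.4  24. ] plane slope deg x,y [-0.24 -0.07] z@0 -48.0 axis slope [array([98.1 , -0.48]), array([96.28, 50.36]), np.float64(0.12)]
top 199 yaw 76.95 g [448.4 -59.6 125.7] x [112.  154.4] y [-26.3  -6.9  17.8] plane slope deg x,y [0.02 0.7 ] z@0 -48.5 axis slope [array([134.77,  -5.6 ]), array([47.37, 42.9 ]), np.float64(82.13)]
scene 256 yaw 76.95 g [448.3 -59.5 125.5] x [ 58.1 155.3] y [-23.3  -0.5  25.3] plane slope deg x,y [-0.5  -0.16] z@0 -46.4 axis slope [array([104.56,   1.31]), array([ 51.3 , 103.78]), np.float64(88.44)]
```

View pics/b1wrist.png

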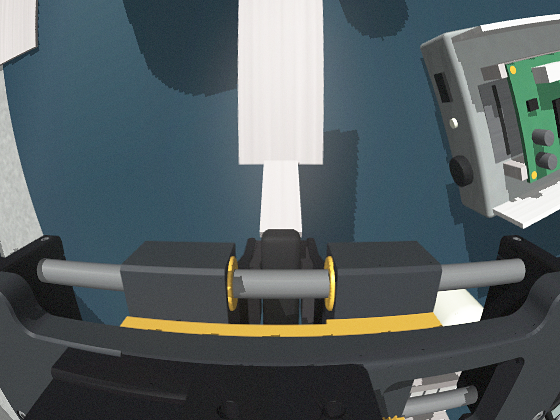

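The blade is level (about 0.2°) and straight, with its tip 155 mm ahead of the grasp point and its top 47.8 mm below it. Next I'll back off a little, turn to the heater's heading and line up in front of it.

```bash
python3 -c "
from h import *
to(417,-50,290,-82.4)"
```

```text
t 7.4 pos [448.4 -59.6 289.3] jawyaw -13.06 toolz [-1.e-03  4.e-04 -1.e+00] w 0.0178 F [-0.3 -0.2 -1.1] M [-0.2   0.07  0.04] q [-0.38  0.5   1.96 -0.    0.68 -0.15]
shift tool mm [-32.8  -2.2  -0.6]
turn deg [3.000e-02 6.000e-02 6.934e+01]
```

step_arm(
  steps=[
    [1,-0.33,-0.02,0,0,0,0],
    [1,-0.33,-0.02,0,0,0,0],
    [1,-0.33,-0.02,0,0,0,0],
    [1,-0.33,-0.02,0,0,0,0],
    [1,0,0,0,0,0,0.4],
    [1,0,0,0,0,0,0.8],
    [1,0,0,0,0,0,0.9],
    [1,0,0,0,0,0,0.9],
    [1,0,0,0,0,0,0.9],
    [1,0,0,0,0,0,0.9],
  ],
)

```text
time: 8.4
position: [0.4162, -0.05, 0.2898]
tool_rot: [0.9, -0.436, -0.0, 0.0]
ft_force: [0.4, 0.7, -2.1]
grip_width: 0.0172
```

step_arm(
  steps=[
    [1,0,0,0,0,0,0.9],
    [1,0,0,0,0,0,0.9],
    [1,0,0,0,0,0,0.9],
    [1,0,0,0,0,0,0.7],
    [1,0,0,0,0,0,0.467],
    [1,0,0,0.1,0,0,0],
    [1,0,0,0.2,0,0,0],
    [1,0,0,0.2,0,0,0],
    [1,0,0,0,0,0,0],
    [1,0,0,0,0,0,0],
  ],
)

```text
time: 9.4
position: [0.4168, -0.0502, 0.2769]
tool_rot: [0.753, -0.658, -0.0, 0.0]
ft_force: [0.0, 0.4, -1.9]
grip_width: 0.0174
```

Run:
```python
from h import *
to(417,-50,277,-82.4)
o,p,W,L,g,yaw=lift_blade('wrist','b2w')
np.save('pics/b2L.npy',L);np.save('pics/b2p.npy',p)
print(g,yaw)
m=(L[...,0]>47)&(L[...,0]<157)&(abs(L[...,1])<32)&(L[...,2]<-35)&(L[...,2]>-60)&(p.min(-1)>110); q=L[m]
c=np.linalg.lstsq(np.c_[q[:,:2],np.ones(len(q))],q[:,2],rcond=None)[0]; print('blade',len(q),np.percentile(q[:,0],[1,99]),np.percentile(q[:,1],[1,99]),c)
```

```text
t 9.4 pos [416.8 -50.2 276.9] jawyaw -82.37 toolz [-8.e-04  4.e-04 -1.e+00] w 0.0174 F [ 0.   0.4 -1.9] M [-0.09  0.22  0.  ] q [-0.39  0.5   2.05  0.    0.59  1.05]
shift tool mm [-0.1 -0.2 -0.1]
turn deg [0.04 0.03 0.03]
[416.66918047 -50.11081415 112.92591388] 7.62926400590318
blade 13842 [ 48.02227463 146.22599523] [-26.38765036  22.55602926] [-5.66553705e-03  5.79382709e-04 -4.78763701e+01]
```

View pics/b2w.png

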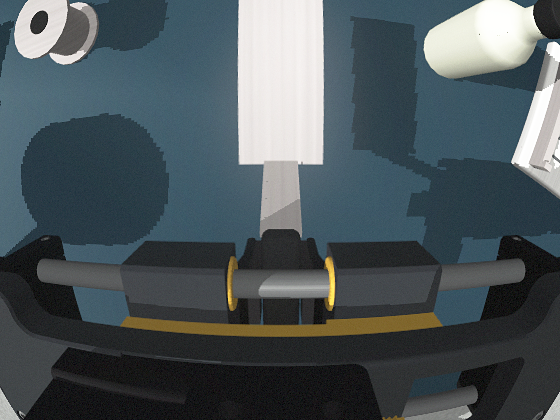

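Run:
```python
from h import *
for n in ('top','scene'):
    o,p,W,L,g,yaw=lift_blade(n,'b3'+n)
    im=cv2.imread(f'pics/b3{n}.png')
    c=(im[80:260,180:340] if n=='top' else im[140:330,190:400]); cv2.imwrite(f'pics/b3{n}c.png',cv2.resize(c,None,fx=3.5,fy=3.2,interpolation=cv2.INTER_CUBIC))
    print(n,g,yaw)
    for nm,m in (('blade',(L[...,0]>60)&(L[...,0]<165)&(abs(L[...,1])<34)&(L[...,2]<-35)&(L[...,2]>-60)&(p.min(-1)>110)),
      ('board',(abs(L[...,0]-270)<58)&(abs(L[...,1])<55)&(abs(W[...,2]-77)<4)&(p[...,1]>p[...,0]+30)),
      ('guardsL',(abs(L[...,0]-270)<60)&(L[...,1]>60)&(L[...,1]<85)&(abs(W[...,2]-95)<4)),
      ('guardsR',(abs(L[...,0]-270)<60)&(L[...,1]<-55)&(L[...,1]>-85)&(abs(W[...,2]-95)<4))):
        q=L[m]
        if len(q)<5: print(nm,len(q)); continue
        print(nm,len(q),'x',np.percentile(q[:,0],[1,99]).round(1),'y',np.percentile(q[:,1],[1,99]).round(1),'z',np.median(q[:,2]).round(1),[np.round(k,1) for k in cv2.minAreaRect(q[:,:2].astype(np.float32))])
```

```text
top [416.81990317 -50.15586855 113.07207308] 7.626012005354814
blade 289 x [ 96.7 157.5] y [-26.4  21.6] z -48.8 [array([125.7,  -2. ]), array([49.6, 65.9]), np.float64(89.7)]
board 498 x [221.3 317.7] y [-45.6  43.1] z -36.1 [array([270.5,  -1.2]), array([100.3,  89.9]), np.float64(0.5)]
guardsL 46 x [211.8 327.7] y [67.4 71.8] z -18.1 [array([269.3,  69.6]), array([  4.4, 117.3]), np.float64(90.0)]
guardsR 42 x [212.2 328.4] y [-68.3 -64.1] z -18.6 [array([270.1, -66.1]), array([  4.3, 119.3]), np.float64(89.5)]
scene [416.93248102 -50.22374279 113.20518813] 7.624141216790945
blade 522 x [ 60.8 154.5] y [-26.7  24.4] z -47.0 [array([107.8,  -1.7]), array([95.2, 55. ]), np.float64(0.3)]
board 558 x [219.4 317.5] y [-45.4  43.5] z -35.7 [array([ 2.69e+02, -1.00e-01]), array([99.4, 92.8]), np.float64(0.0)]
guardsL 84 x [211.6 329. ] y [66.4 74.8] z -18.6 [array([269.9,  70.5]), array([  8.6, 119.4]), np.float64(89.7)]
guardsR 93 x [211.9 325.4] y [-69.1 -61.8] z -18.6 [array([269.2, -65.6]), array([116. ,   7.6]), np.float64(0.0)]
```

View pics/b3topc.png

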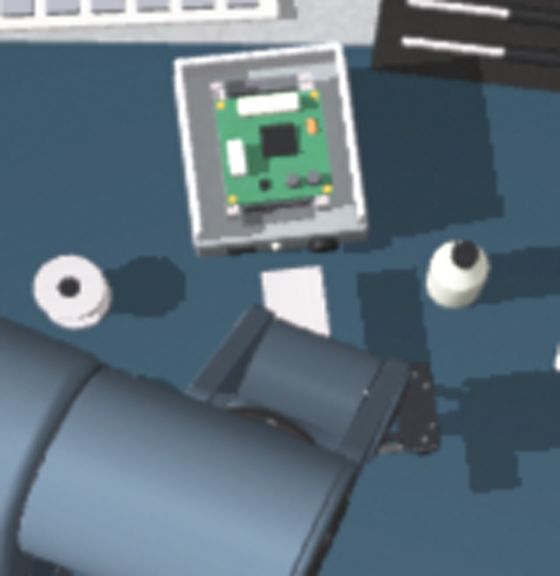

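View pics/b3scenec.png

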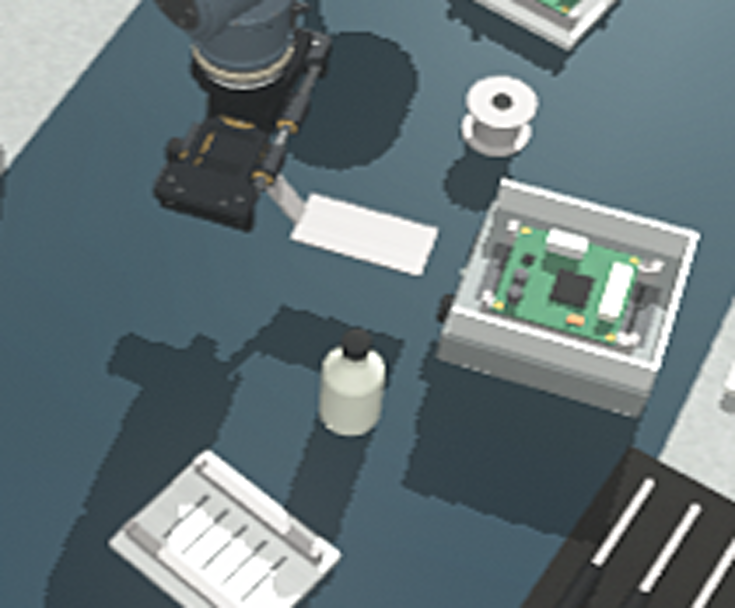

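The blade tip is at (295,270) in the crop, in front of the open heater front and pointing in. Seen by the same cameras the blade is 2.5 mm right of the mid-line, so I'll shift left 2.5 mm and insert 170 mm, with 7–8 mm clear above and below.

step_arm(
  steps=[
    [1,-0.1,0,0,0,0,0],
    [1,0,-0.2,0,0,0,0],
    [1,0,-0.4,0,0,0,0],
    [1,0,-0.4,0,0,0,0],
    [1,0,-0.4,0,0,0,0],
    [1,0,-0.4,0,0,0,0],
    [1,0,-0.4,0,0,0,0],
    [1,0,-0.2,0,0,0,0],
    [1,0,0,0,0,0,0],
    [1,0,0,0,0,0,0],
  ],
)

```text
time: 10.55
position: [0.4757, -0.0396, 0.2771]
tool_rot: [0.753, -0.659, -0.001, 0.0]
ft_force: [-1.1, -1.0, -1.3]
grip_width: 0.0176
```

Run:
```python
from h import *
to(684.6-268.2+168.5,-15-35.7+3+22.5,277,-82.4)
o,p,W,L,g,yaw=lift_blade('wrist','b4w')
```

```text
t 10.55 pos [475.7 -39.6 277.1] jawyaw -82.38 toolz [-1.2e-03  3.0e-04 -1.0e+00] w 0.0176 F [-1.1 -1.  -1.3] M [-0.03  0.28 -0.01] q [-0.32  0.55  1.91 -0.    0.68  1.12]
shift tool mm [   0.2 -110.1   -0. ]
turn deg [0.06 0.03 0.02]
```

View pics/b4w.png

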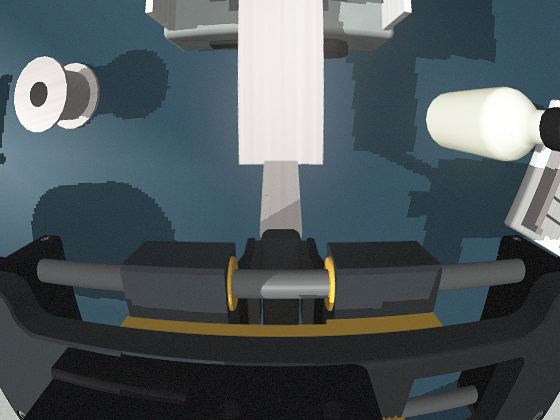

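The tip is past the front edge. The guards at u ≈ 150 and 410 are symmetric about the blade at u = 281. I'll continue in.

step_arm(
  steps=[
    [1,0,-0.2,0,0,0,0],
    [1,0,-0.3,0,0,0,0],
    [1,0,-0.3,0,0,0,0],
    [1,0,-0.3,0,0,0,0],
    [1,0,-0.3,0,0,0,0],
    [1,0,-0.3,0,0,0,0],
    [1,0,-0.3,0,0,0,0],
    [1,0,-0.2,0,0,0,0],
    [1,0,0,0,0,0,0],
    [1,0,0,0,0,0,0],
  ],
)

```text
time: 11.6
position: [0.5304, -0.0324, 0.2771]
tool_rot: [0.753, -0.659, -0.0, 0.0]
ft_force: [-0.8, 0.7, -1.8]
grip_width: 0.0173
```

step_arm(
  steps=[
    [1,0,-0.2,0,0,0,0],
    [1,0,-0.3,0,0,0,0],
    [1,0,-0.3,0,0,0,0],
    [1,0,-0.3,0,0,0,0],
    [1,0,-0.3,0,0,0,0],
    [1,0,-0.3,0,0,0,0],
    [1,0,-0.3,0,0,0,0],
    [1,0,-0.2,0,0,0,0],
    [1,0,0,0,0,0,0],
    [1,0,0,0,0,0,0],
  ],
)

```text
time: 12.6
position: [0.5849, -0.0251, 0.2771]
tool_rot: [0.753, -0.659, -0.0, 0.0]
ft_force: [-1.0, -0.3, -2.4]
grip_width: 0.0171
```

```bash
cat >> h.py <<'E'
def rel(tag,cams=('wrist','top','scene'),bz=(-55,-15)):
    "board pcb (green) pose in grasp frame"
    for n in cams:
        o,p,W,L,g,yaw=lift_blade(n,tag+n)
        m=(abs(L[...,0]-100)<75)&(abs(L[...,1])<65)&(L[...,2]>bz[0])&(L[...,2]<bz[1])&(p[...,1]>p[...,0]+30); q=L[m]
        if len(q)<30: print(n,'board pts',len(q)); continue
        r=cv2.minAreaRect(q[:,:2].astype(np.float32)); c=np.linalg.lstsq(np.c_[q[:,:2]-[100,0],np.ones(len(q))],q[:,2],rcond=None)[0]
        for _ in range(3):
            e=abs(q[:,2]-np.c_[q[:,:2]-[100,0],np.ones(len(q))]@c); k=e<2.5; c=np.linalg.lstsq(np.c_[q[k,:2]-[100,0],np.ones(k.sum())],q[k,2],rcond=None)[0]
        print(n,len(q),'board ctr',np.round(r[0],1),np.round(r[1],1),round(r[2],1),'slopes deg',np.degrees(c[:2]).round(2),'z@100',c[2].round(1),'| g',g.round(1),'yaw',yaw.round(2))
E
python3 - <<'E'
from h import *
to(684.6-268.2+168.5,-15-35.7+3+22.5,277,-82.4)
rel('b5')
E
```

```text
t 12.6 pos [584.9 -25.1 277.1] jawyaw -82.38 toolz [-8.e-04  1.e-04 -1.e+00] w 0.0171 F [-1.  -0.3 -2.4] M [-0.09  0.26  0.02] q [-0.23  0.65  1.64 -0.    0.86  1.2 ]
shift tool mm [ 0.1 -0.   0.1]
turn deg [0.05 0.01 0.02]
wrist 17680 board ctr [97.4 -3.2] [95.2 91.4] 0.2 slopes deg [0.02 0.04] z@100 -36.3 | g [584.8 -25.1 113.1] yaw 7.62
top 34 board ctr [140.5 -39.3] [17.8 20.2] 83.4 slopes deg [ 0.71 -2.45] z@100 -36.9 | g [584.5 -25.1 113.1] yaw 7.62
scene 632 board ctr [98.6 -2.7] [100.3  94.4] 0.3 slopes deg [-0.18  0.32] z@100 -35.2 | g [584.5 -25.1 113.1] yaw 7.61
```

View pics/b5wrist.png

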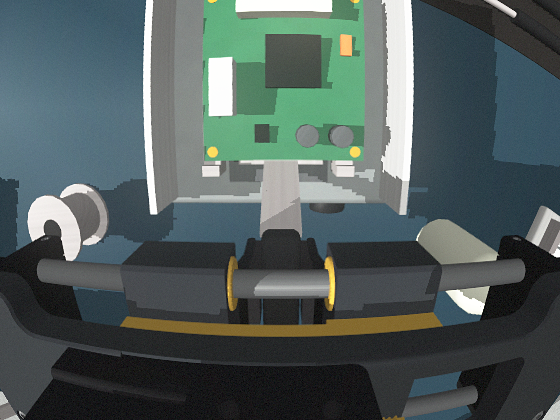

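View pics/b5scene.png

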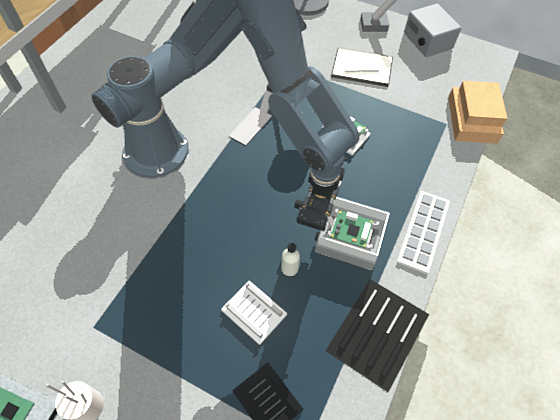

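The board sits over the blade: its centre is 98 mm ahead of the grasp and within 3 mm sideways. The view shows the neck at (281,195) centred between the rails, with the lips at (210,170) and (343,170). I'll lift slowly.

step_arm(
  steps=[
    [1,0,0,-0.08,0,0,0],
    [1,0,0,-0.12,0,0,0],
    [1,0,0,-0.08,0,0,0],
    [1,0,0,-0.04,0,0,0],
    [1,0,0,-0.04,0,0,0],
    [1,0,0,-0.04,0,0,0],
    [1,0,0,-0.06,0,0,0],
    [1,0,0,-0.08,0,0,0],
    [1,0,0,-0.08,0,0,0],
    [1,0,0,0,0,0,0],
  ],
)

```text
time: 13.75
position: [0.5852, -0.0252, 0.2931]
tool_rot: [0.752, -0.659, 0.0, -0.0]
ft_force: [-0.5, -0.8, -3.4]
grip_width: 0.0176
```

Run:
```python
from h import *
to(584.9,-25.1,380,-82.4)
rel('b6',('wrist','scene'))
```

```text
t 13.75 pos [585.2 -25.2 293.1] jawyaw -82.39 toolz [ 6.e-04 -2.e-04 -1.e+00] w 0.0176 F [-0.5 -0.8 -3.4] M [-0.07  0.49 -0.03] q [-0.23  0.62  1.63 -0.    0.89  1.2 ]
shift tool mm [ -0.1   0.2 -86.9]
turn deg [-0.03 -0.01  0.01]
wrist 16489 board ctr [98.8 -3.4] [99.2 90.6] 0.3 slopes deg [-0.52 -0.01] z@100 -45.0 | g [585.3 -25.3 129.1] yaw 7.61
scene 636 board ctr [97.7 -2. ] [100.3  93.9] 0.3 slopes deg [-0.82  0.02] z@100 -44.2 | g [585.2 -25.2 128.9] yaw 7.61
```

View pics/b6wrist.png

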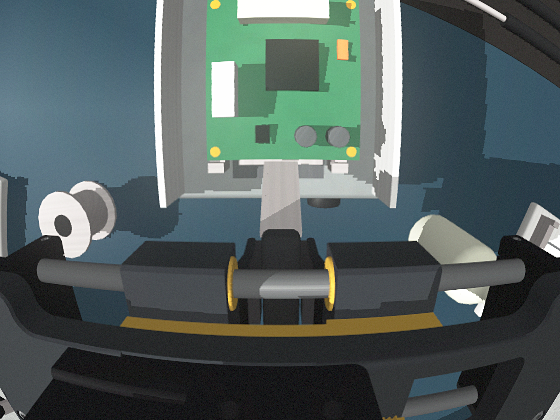

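The board is lifted cleanly: its underside is at 80 mm, clear of the lips, with about 0.6° nose-down sag that I'll trim out. Next I'll raise it above the guards and the bottle.

step_arm(
  steps=[
    [1,0,0,-0.1,0.02,0,0],
    [1,0,0,-0.2,0.02,0,0],
    [1,0,0,-0.3,0.02,0,0],
    [1,0,0,-0.35,0.01,0,0],
    [1,0,0,-0.4,0,0,0],
    [1,0,0,-0.4,0,0,0],
    [1,0,0,-0.4,0,0,0],
    [1,0,0,-0.4,0,0,0],
    [1,0,0,-0.4,0,0,0],
    [1,0,0,-0.35,0,0,0],
  ],
)

```text
time: 14.85
position: [0.5844, -0.0253, 0.3763]
tool_rot: [0.752, -0.659, 0.003, -0.004]
ft_force: [-0.1, 0.5, -3.9]
grip_width: 0.0175
```

step_arm(
  steps=[
    [1,0,0,-0.25,0,0,0],
    [1,0,0,-0.15,0,0,0.05],
    [1,0,0,-0.05,0,0,0.1],
    [1,0,0,0,0,0,0.2],
    [1,0,0,0,0,0,0.25],
    [1,0,0,0,0,0,0.25],
    [1,0,0,0,0,0,0.25],
    [1,0,0,0,0,0,0.25],
    [1,0,0,0,0,0,0.25],
    [1,0,0,0,0,0,0.25],
  ],
)

```text
time: 15.85
position: [0.5841, -0.0253, 0.3858]
tool_rot: [-0.66, 0.751, -0.002, 0.004]
ft_force: [-0.0, 0.2, -3.5]
grip_width: 0.0174
```

step_arm(
  steps=[
    [1,0,0,0,0,0,0.25],
    [1,0,0,0,0,0,0.2],
    [1,0,0,0,0,0,0.15],
    [1,0,0,0,0,0,0.1],
    [1,0,0,0,0,0,0.1],
    [1,0,0,0,0,0,0.05],
    [1,0,0,0,0,0,0],
    [1,0,0,0,0,0,0],
    [1,0,0,0,0,0,0],
    [1,0,0,0,0,0,0],
  ],
)

```text
time: 16.85
position: [0.5843, -0.0253, 0.3865]
tool_rot: [-0.616, 0.788, -0.002, 0.004]
ft_force: [-0.7, 0.3, -3.7]
grip_width: 0.0173
```

Run:
```python
from h import *
to(450.6,-303.9,385,-104)
rel('b7')
```

```text
t 16.85 pos [584.3 -25.3 386.5] jawyaw -103.99 toolz [ 0.0097  0.0013 -1.    ] w 0.0173 F [-0.7  0.3 -3.7] M [0.02 0.48 0.02] q [-0.24  0.49  1.56  0.    1.08  1.58]
shift tool mm [ 3.026e+02  6.240e+01 -2.000e-01]
turn deg [-0.52  0.21  0.01]
wrist 16457 board ctr [100.   -3.2] [98.3 90.6] 0.1 slopes deg [-0.07  0.22] z@100 -44.1 | g [585.9 -25.1 222.5] yaw -13.99
top 31 board ctr [142.5 -15. ] [103.3  46.3] 58.9 slopes deg [-3.31 -1.32] z@100 -42.1 | g [585.8 -25.1 222.5] yaw -13.99
scene 715 board ctr [98.4 -2.9] [ 93.5 100.7] 88.5 slopes deg [0.12 0.23] z@100 -42.9 | g [585.9 -25.1 222.5] yaw -13.99
```

View pics/b7wrist.png

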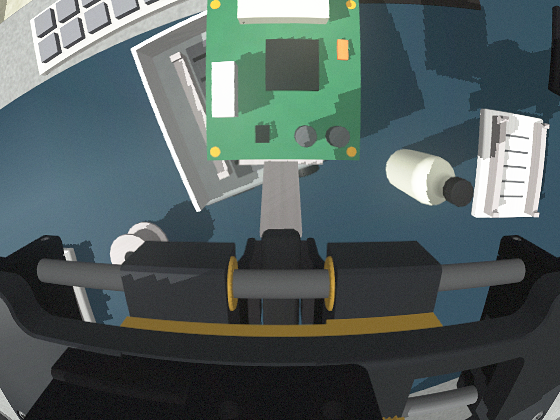

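The board is level and centred on the blade at 174 mm height. I'll carry it to above the empty stand in a smooth ramp, passing 30 mm above the bottle top.

step_arm(
  steps=[
    [1,0.1,0.021,0,0,0,0],
    [1,0.2,0.042,0,0,0.026,0],
    [1,0.3,0.063,0,0,0,0],
    [1,0.4,0.084,0,0,0,0],
    [1,0.45,0.095,0,0,0,0],
    [1,0.45,0.095,0,0,0,0],
    [1,0.45,0.095,0,0,0,0],
    [1,0.45,0.095,0,0,0,0],
    [1,0.45,0.095,0,0,0,0],
    [1,0.45,0.095,0,0,0,0],
  ],
)

```text
time: 18.0
position: [0.5425, -0.1113, 0.3863]
tool_rot: [-0.616, 0.788, -0.004, 0.003]
ft_force: [0.2, -0.5, -3.4]
grip_width: 0.0172
```

step_arm(
  steps=[
    [1,0.45,0.095,0,0,0,0],
    [1,0.45,0.095,0,0,0,0],
    [1,0.45,0.095,0,0,0,0],
    [1,0.45,0.095,0,0,0,0],
    [1,0.45,0.095,0,0,0,0],
    [1,0.45,0.095,0,0,0,0],
    [1,0.45,0.095,0,0,0,0],
    [1,0.45,0.095,0,0,0,0],
    [1,0.45,0.095,0,0,0,0],
    [1,0.45,0.095,0,0,0,0],
  ],
)

```text
time: 19.0
position: [0.4923, -0.2147, 0.3861]
tool_rot: [-0.616, 0.788, -0.004, 0.003]
ft_force: [-0.5, -0.1, -3.6]
grip_width: 0.0175
```

step_arm(
  steps=[
    [1,0.45,0.095,0,0,0,0],
    [1,0.45,0.095,0,0,0,0],
    [1,0.45,0.095,0,0,0,0],
    [1,0.45,0.095,0,0,0,0],
    [1,0.4,0.084,0,0,0,0],
    [1,0.35,0.074,0,0,0,0],
    [1,0.25,0.053,0,0,0,0],
    [1,0.1,0.021,0,0,0,0],
    [1,0.05,0.01,0,0,0,0],
    [1,0,0,0,0,0,0],
  ],
)

```text
time: 20.0
position: [0.4598, -0.2815, 0.3859]
tool_rot: [-0.616, 0.788, -0.003, 0.003]
ft_force: [-0.9, 0.2, -3.7]
grip_width: 0.0174
```

```bash
cat >> h.py <<'E'
def stand(n,L,W,p):
    c=lambda m: L[m]
    m=(W[...,2]>9)&(W[...,2]<17.5)&(p.min(-1)>110)
    return m
E
python3 - <<'E'
from h import *
to(449,-304.1,385,-104)
rel('b8')
# stand relative to grasp frame now, from all cams (visible parts)
S=np.array([545.3,-330.4]); a=np.radians(-13.7)
for n in ('wrist','top','scene'):
    i=eyes.camera_info(n); p,d=eyes.camera(n); W=(wcloud(d,i) if n=='wrist' else cloud(n,d,i))*1000
    q=W[...,:2]-S; X=q[...,0]*np.cos(a)+q[...,1]*np.sin(a); Y=-q[...,0]*np.sin(a)+q[...,1]*np.cos(a)
    for nm,z0,z1 in (('rails',28,42),('base',9,18)):
        m=(abs(X)<85)&(abs(Y)<70)&(W[...,2]>z0)&(W[...,2]<z1)&(p.min(-1)>60)
        if m.sum()>20: print(n,nm,m.sum(),np.percentile(X[m],[1,99]).round(1),np.percentile(Y[m],[1,99]).round(1))
E
```

```text
t 20.0 pos [ 459.8 -281.5  385.9] jawyaw -103.98 toolz [ 0.0088 -0.002  -1.    ] w 0.0174 F [-0.9  0.2 -3.7] M [ 0.11  0.46 -0.03] q [-0.76  0.44  1.67  0.01  1.03  1.05]
shift tool mm [24.6  5.1  0.9]
turn deg [-0.52  0.01  0.02]
wrist 16478 board ctr [100.1  -3.3] [90.7 98.4] 90.0 slopes deg [-0.08  0.04] z@100 -44.1 | g [ 461.3 -281.8  221.9] yaw -13.98
top 167 board ctr [113.1  -2.6] [77.4 91.2] 1.6 slopes deg [0.76 1.38] z@100 -44.6 | g [ 461.4 -281.7  222. ] yaw -13.97
scene 908 board ctr [97.9 -2.7] [102.5  91.1] 0.1 slopes deg [-0.14 -0.54] z@100 -42.8 | g [ 461.4 -281.6  221.9] yaw -13.96
wrist rails 58 [-62.4 -58. ] [-43.2 -32.7]
wrist base 289 [-70.  -60.6] [-53.7  53.7]
scene rails 264 [-62.1  61.9] [-43.4  42. ]
scene base 1250 [-68.9  69.1] [-55.1  51.9]
```

View pics/b8wrist.png

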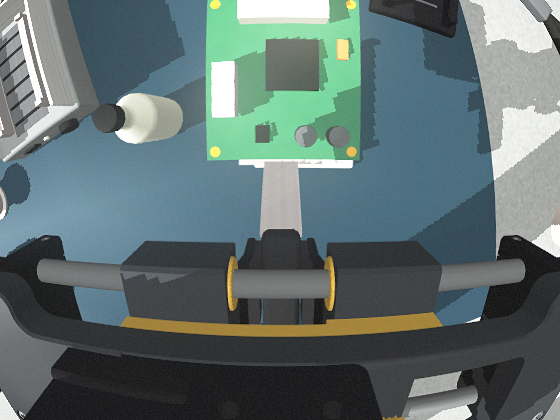

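View pics/b8scene.png

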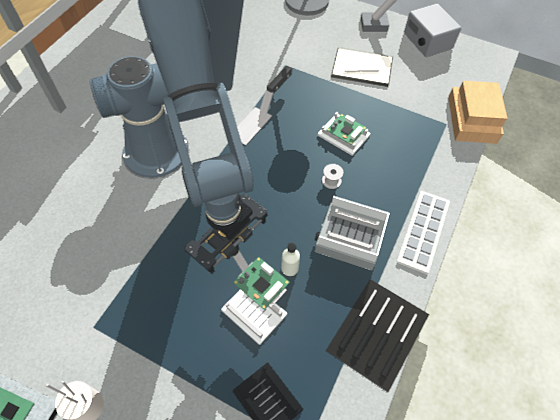

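The board has moved over toward the stand, with 24.6 mm left (I summed the ramp a row short). I'll finish the translation, then lower most of the way.

step_arm(
  steps=[
    [1,0.06,0.014,0,0,0,0],
    [1,0.16,0.034,0,0,0,-0.02],
    [1,0.22,0.05,0,0,0,0],
    [1,0.24,0.054,0,0,0,0],
    [1,0.18,0.04,0,0,0,0],
    [1,0.1,0.024,0,0,0,0],
    [1,0.02,0.004,0,0,0,0],
    [1,0,0,0.05,0,0,0],
    [1,0,0,0.1,0,0,0],
    [1,0,0,0.2,0,0,0],
  ],
)

```text
time: 21.3
position: [0.4488, -0.304, 0.3771]
tool_rot: [-0.617, 0.787, -0.004, 0.003]
ft_force: [0.6, 0.7, -4.6]
grip_width: 0.0177
```

step_arm(
  steps=[
    [1,0,0,0.3,0,0,0],
    [1,0,0,0.36,0,0,0],
    [1,0,0,0.4,0,0,0],
    [1,0,0,0.4,0,0,0],
    [1,0,0,0.4,0,0,0],
    [1,0,0,0.4,0,0,0],
    [1,0,0,0.4,0,0,0],
    [1,0,0,0.4,0,0,0],
    [1,0,0,0.4,0,0,0],
    [1,0,0,0.36,0,0,0],
  ],
)

```text
time: 22.3
position: [0.4495, -0.3043, 0.2808]
tool_rot: [-0.617, 0.787, -0.003, 0.003]
ft_force: [0.3, -0.1, -3.4]
grip_width: 0.0172
```

step_arm(
  steps=[
    [1,0,0,0.3,0,0,0],
    [1,0,0,0.2,0,0,0],
    [1,0,0,0.16,0,0,0],
    [1,0,0,0.06,0,0,0],
    [1,0,0,0.02,0,0,0],
    [1,0,0,0,0,0,0],
    [1,0,0,0,0,0,0],
    [1,0,0,0,0,0,0],
    [1,0,0,0,0,0,0],
    [1,0,0,0,0,0,0],
  ],
)

```text
time: 23.3
position: [0.4497, -0.3043, 0.2633]
tool_rot: [-0.617, 0.787, -0.004, 0.003]
ft_force: [-0.2, -0.7, -4.0]
grip_width: 0.0173
```

```bash
cat >> h.py <<'E'
S=np.array([545.3,-330.4])
def bs(tag,zlo,zhi,cams=('wrist','top','scene'),a=np.radians(-13.7)):
    "board in stand frame"
    for n in cams:
        i=eyes.camera_info(n); p,d=eyes.camera(n); cv2.imwrite(f'pics/{tag}{n}.png',p[:,:,::-1]); p=p.astype(int); W=(wcloud(d,i) if n=='wrist' else cloud(n,d,i))*1000
        q=W[...,:2]-S; X=q[...,0]*np.cos(a)+q[...,1]*np.sin(a); Y=-q[...,0]*np.sin(a)+q[...,1]*np.cos(a)
        m=(abs(X)<75)&(abs(Y)<65)&(W[...,2]>zlo)&(W[...,2]<zhi)&(p[...,1]>p[...,0]+30)
        if m.sum()>30:
            r=cv2.minAreaRect(np.c_[X[m],Y[m]].astype(np.float32)); z=W[...,2][m]; A=np.c_[X[m],Y[m],np.ones(m.sum())]; c=np.linalg.lstsq(A,z,rcond=None)[0]
            for _ in range(3): k=abs(z-A@c)<2.5; c=np.linalg.lstsq(A[k],z[k],rcond=None)[0]
            print(n,'board',m.sum(),[np.round(t,1) for t in r],'slope deg',np.degrees(c[:2]).round(2),'z',c[2].round(1))
        for nm,z0,z1 in (('rails',28,36.5),('base',9,18)):
            m=(abs(X)<85)&(abs(Y)<70)&(W[...,2]>z0)&(W[...,2]<z1)&(p.min(-1)>60)&(p[...,1]<p[...,0]+20)
            if m.sum()>20: print('  ',n,nm,m.sum(),np.percentile(X[m],[1,99]).round(1),np.percentile(Y[m],[1,99]).round(1))
E
python3 - <<'E'
from h import *
to(448.7,-303.8,385,-103.8)
bs('b9',40,65)
for n in ('scene',):
    im=cv2.imread(f'pics/b9{n}.png'); cv2.imwrite(f'pics/b9c.png',cv2.resize(im[230:360,170:320],None,fx=5,fy=4.5,interpolation=cv2.INTER_CUBIC))
E
```

```text
t 23.3 pos [ 449.7 -304.3  263.3] jawyaw -103.83 toolz [ 0.0089 -0.0023 -1.    ] w 0.0173 F [-0.2 -0.7 -4. ] M [ 0.06  0.53 -0.  ] q [-0.8   0.63  1.76  0.01  0.75  1.01]
shift tool mm [  -0.3   -0.  -121.7]
turn deg [-0.53 -0.01 -0.03]
wrist board 16456 [array([ 2.7, -1. ]), array([98.6, 91. ]), np.float64(0.1)] slope deg [-0.06  0.02] z 55.2
   wrist rails 472 [-61.7 -49.4] [-43.1  42.7]
   wrist base 1784 [-68.8 -51.2] [-53.9  54.1]
top board 188 [array([ 9.8, -0.5]), array([90. , 87.3]), np.float64(89.9)] slope deg [1.49 0.36] z 55.3
   top base 118 [-31.4  70.7] [-54.5  54.8]
scene board 805 [array([ 0.2, -0.1]), array([ 91.4, 101.8]), np.float64(89.1)] slope deg [0.66 0.34] z 56.3
   scene rails 77 [-62.3  61.8] [-43.9  43.1]
   scene base 500 [-69.6  69.3] [-55.1  52.7]
```

View pics/b9wrist.png

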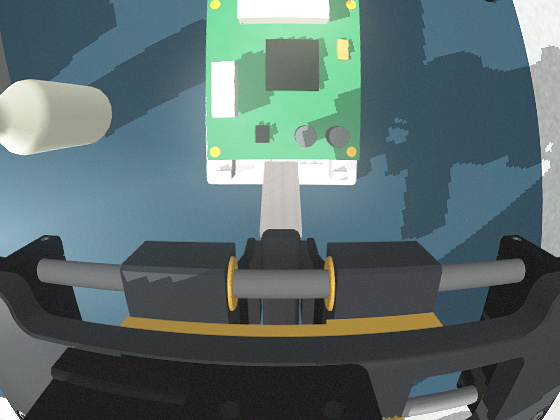

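View pics/b9c.png

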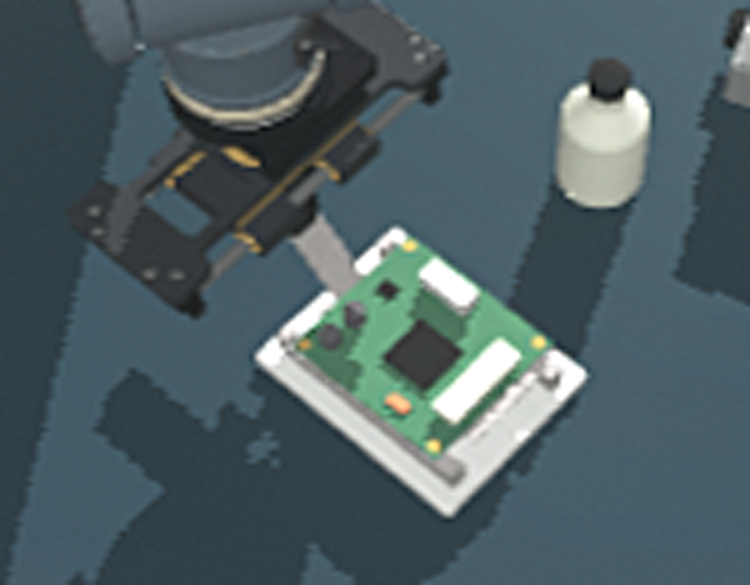

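The board is 20 mm above the stand, level, about +1.8 mm too far along x and −0.5 mm in y. I'll correct by 1.5 and 0.5 mm, then set it down gently and stop with the blade about 7 mm below the board.

step_arm(
  steps=[
    [1,-0.02,0.03,0.05,0,0,0],
    [1,0,0.03,0.1,0,0,0],
    [1,0,0,0.14,0,0,0],
    [1,0,0,0.12,0,0,0],
    [1,0,0,0.1,0,0,0],
    [1,0,0,0.06,0,0,0],
    [1,0,0,0.03,0,0,0],
    [1,0,0,0,0,0,0],
    [1,0,0,0,0,0,0],
    [1,0,0,0,0,0,0],
  ],
)

```text
time: 24.45
position: [0.4485, -0.3035, 0.2483]
tool_rot: [-0.617, 0.787, -0.004, 0.003]
ft_force: [-0.2, 0.4, -3.3]
grip_width: 0.0175
```

Run:
```python
from h import *
to(448.7,-303.8,385,-103.8)
bs('b10',35,60)
im=cv2.imread(f'pics/b10scene.png'); cv2.imwrite(f'pics/b10c.png',cv2.resize(im[230:360,170:320],None,fx=5,fy=4.5,interpolation=cv2.INTER_CUBIC))
```

```text
t 24.45 pos [ 448.5 -303.5  248.3] jawyaw -103.83 toolz [ 0.009  -0.0024 -1.    ] w 0.0175 F [-0.2  0.4 -3.3] M [ 0.05  0.49 -0.02] q [-0.8   0.65  1.77  0.01  0.71  1.  ]
shift tool mm [   0.2   -1.5 -136.7]
turn deg [-0.53 -0.01 -0.03]
wrist board 16426 [array([ 1.6, -0.5]), array([98.9, 90.3]), np.float64(0.0)] slope deg [-0.05 -0.  ] z 40.2
   wrist rails 762 [-61.6 -48.4] [-42.9  42.7]
   wrist base 3440 [-68.7  58.7] [-55.3  54.3]
top board 171 [array([9.6, 0.3]), array([88.9, 86. ]), np.float64(89.1)] slope deg [ 1.06 -0.69] z 40.4
   top rails 28 [49.2 63.5] [-43.6  43. ]
   top base 155 [-29.7  70.9] [-54.2  54.3]
scene board 770 [array([-0.1,  0. ]), array([ 91. , 100.4]), np.float64(89.5)] slope deg [ 0.2  -0.21] z 41.3
   scene rails 76 [-62.   61.8] [-43.5  43.7]
   scene base 530 [-69.8  69.3] [-55.1  54.5]
```

View pics/b10wrist.png

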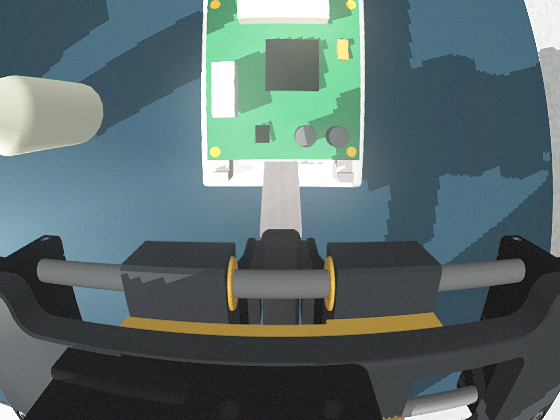

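View pics/b10c.png

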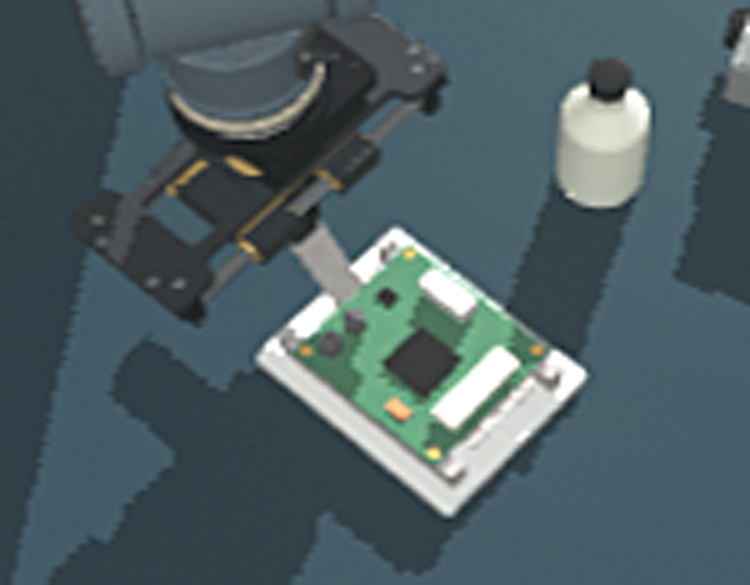

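step_arm(
  steps=[
    [1,0,0,0.04,0,0,0],
    [1,0,0,0.04,0,0,0],
    [1,0,0,0.04,0,0,0],
    [1,0,0,0.04,0,0,0],
    [1,0,0,0.04,0,0,0],
    [1,0,0,0.04,0,0,0],
    [1,0,0,0.06,0,0,0],
    [1,0,0,0.08,0,0,0],
    [1,0,0,0.08,0,0,0],
    [1,0,0,0.02,0,0,0],
  ],
)

```text
time: 25.6
position: [0.4485, -0.3035, 0.2359]
tool_rot: [-0.617, 0.787, -0.003, 0.003]
ft_force: [-0.3, 0.2, -1.7]
grip_width: 0.0176
```

Run:
```python
from h import *
to(448.7,-303.8,385,-103.8)
bs('b11',30,60)
p=status.get_obs()
i=eyes.camera_info('wrist');
```

```text
t 25.6 pos [ 448.5 -303.5  235.9] jawyaw -103.83 toolz [ 0.0085 -0.0019 -1.    ] w 0.0176 F [-0.3  0.2 -1.7] M [ 0.02  0.31 -0.01] q [-0.8   0.67  1.78  0.01  0.68  1.  ]
shift tool mm [   0.2   -1.5 -149.1]
turn deg [-0.5   0.01 -0.03]
wrist board 17578 [array([-0.8, -0.5]), array([95.8, 90.5]), np.float64(0.2)] slope deg [0.02 0.07] z 35.8
   wrist rails 1375 [-61.5  46.2] [-42.8  44.7]
   wrist base 4344 [-69.   53.8] [-55.1  54.1]
top board 173 [array([15. , -0.1]), array([71.8, 89.6]), np.float64(1.8)] slope deg [-2.23  0.11] z 37.7
   top rails 36 [-3.2 64. ] [-43.6  44.9]
   top base 163 [-10.8  71.6] [-54.6  54.8]
scene board 762 [array([-1.5, -0. ]), array([ 89.1, 101.8]), np.float64(89.7)] slope deg [0.17 0.01] z 36.9
   scene rails 125 [-60.7  61.8] [-43.7  46.1]
   scene base 533 [-69.5  69.1] [-55.4  54.8]
```

View pics/b11wrist.png

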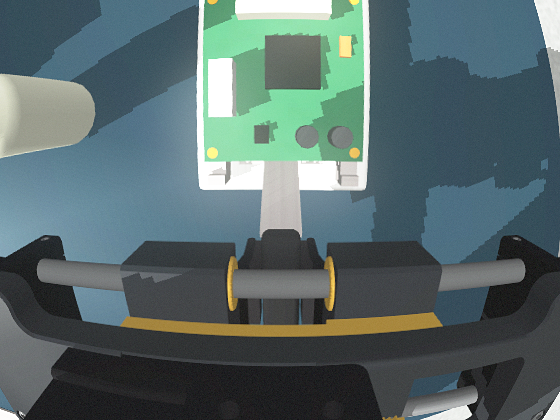

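The board rests on the rails: PCB top at 36 mm, level, square, and its weight is off the wrist (−3.7 → −1.7 N). I'll withdraw straight back.

step_arm(
  steps=[
    [1,0,0.1,0,0,0,0],
    [1,0,0.2,0,0,0,0],
    [1,0,0.3,0,0,0,0],
    [1,0,0.3,0,0,0,0],
    [1,0,0.4,0,0,0,0],
    [1,0,0.4,0,0,0,0],
    [1,0,0.4,0,0,0,0],
    [1,0,0.4,0,0,0,0],
    [1,0,0.2,0,0,0,0],
    [1,0,0,0,0,0,0],
  ],
)

```text
time: 26.75
position: [0.3822, -0.2871, 0.2355]
tool_rot: [-0.617, 0.787, -0.003, 0.003]
ft_force: [0.3, -0.3, -2.1]
grip_width: 0.0177
```

Run:
```python
from h import *
to(448.7,-303.8,385,-103.8)
bs('b12',30,60)
```

```text
t 26.75 pos [ 382.2 -287.1  235.5] jawyaw -103.87 toolz [ 0.0081 -0.0014 -1.    ] w 0.0177 F [ 0.3 -0.3 -2.1] M [0.02 0.35 0.  ] q [-0.88  0.63  1.94  0.01  0.57  0.92]
shift tool mm [   0.2  -69.7 -148.9]
turn deg [-0.47  0.03 -0.07]
wrist board 5156 [array([-35. ,  -0.2]), array([27.4, 90.4]), np.float64(0.1)] slope deg [0.25 0.06] z 36.0
   wrist rails 880 [-62.5 -23. ] [-43.2  42.8]
   wrist base 2873 [-69.7 -13.8] [-54.6  54.2]
top board 551 [array([ 1.4, -0.1]), array([97. , 89.7]), np.float64(0.6)] slope deg [-0.02  0.75] z 36.7
   top rails 47 [-54.1  64.3] [-42.2  45.1]
   top base 205 [-55.3  71. ] [-55.2  54.2]
scene board 766 [array([-0.9, -0.4]), array([100.6,  89.7]), np.float64(0.7)] slope deg [-0.02 -0.13] z 37.1
   scene rails 124 [-80.6  61.6] [-43.8  46.1]
   scene base 550 [-69.   69.3] [-55.4  54.6]
```

View pics/b12wrist.png

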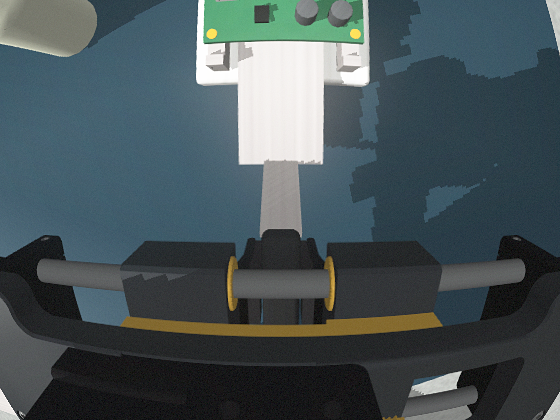

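The board did not move. The blade is half out, centred between the rails at (215,60) and (350,58). I'll withdraw the rest.

step_arm(
  steps=[
    [1,0,0.2,0,0,0,0],
    [1,0,0.4,0,0,0,0],
    [1,0,0.4,0,0,0,0],
    [1,0,0.4,0,0,0,0],
    [1,0,0.4,0,0,0,0],
    [1,0,0.4,0,0,0,0],
    [1,0,0.4,0,0,0,0],
    [1,0,0.4,0,0,0,0],
    [1,0,0.2,0,-0.05,0,0],
    [1,0,0,0,0,0,0],
  ],
)

```text
time: 27.9
position: [0.3047, -0.268, 0.2348]
tool_rot: [-0.617, 0.787, -0.0, 0.001]
ft_force: [0.3, 0.1, -1.4]
grip_width: 0.0174
```

Run:
```python
from h import *
to(448.7,-303.8,214,-103.8)
bs('b13',30,60)
o,p,W,L,g,yaw=lift_blade('wrist','b13w')
m=(L[...,0]>47)&(L[...,0]<150)&(abs(L[...,1])<32)&(L[...,2]<-35)&(L[...,2]>-60)&(p.min(-1)>110); q=L[m]
c=np.linalg.lstsq(np.c_[q[:,:2],np.ones(len(q))],q[:,2],rcond=None)[0]; print('g',g.round(1),'blade',len(q),np.percentile(q[:,0],[1,99]).round(1),np.degrees(c[:2]).round(2),c[2].round(1))
```

```text
t 27.9 pos [ 304.7 -268.   234.8] jawyaw -103.88 toolz [ 1.2e-03  4.0e-04 -1.0e+00] w 0.0174 F [ 0.3  0.1 -1.4] M [0.01 0.26 0.02] q [-1.    0.59  2.11  0.    0.43  0.81]
shift tool mm [   0.2 -148.4   20.9]
turn deg [-0.06  0.04 -0.08]
top board 491 [array([1.3, 0.1]), array([91.5, 96.5]), np.float64(88.0)] slope deg [-0.54  0.05] z 36.9
   top rails 47 [-61.3  63.1] [-43.9  44.8]
   top base 217 [-66.2  71.1] [-55.1  54. ]
scene board 765 [array([-0.4, -0.2]), array([ 89.8, 101.5]), np.float64(89.9)] slope deg [-0.08  0.25] z 37.0
   scene rails 100 [-61.8  61.7] [-43.   46.2]
   scene base 638 [-69.8  69.4] [-54.9  54.7]
g [ 306.1 -269.    70.8] blade 13972 [ 48.  147.3] [-0.17  0.02] -47.7
```

View pics/b13scene.png

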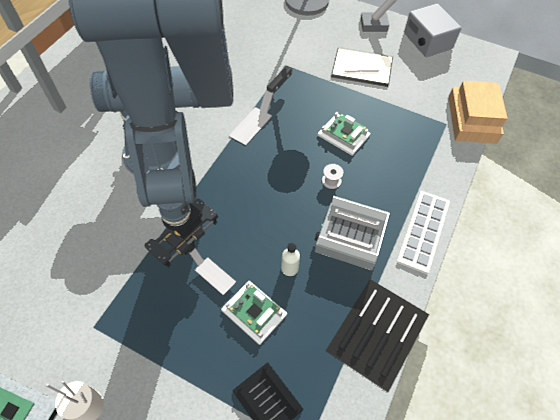

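The blade is clear of the stand and level. The bench under it is free at (212,275) in the scene view. I'll lower it to the bench.

step_arm(
  steps=[
    [1,0,0,0.06,0,0,0],
    [1,0,0,0.12,0,0,0],
    [1,0,0,0.16,0,0,0],
    [1,0,0,0.16,0,0,0],
    [1,0,0,0.12,0,0,0],
    [1,0,0,0.06,0,0,0],
    [1,0,0,0.04,0,0,0],
    [1,0,0,0.02,0,0,0],
    [1,0,0,0.02,0,0,0],
    [1,0,0,0,0,0,0],
  ],
)

```text
time: 29.1
position: [0.3054, -0.2683, 0.2158]
tool_rot: [-0.617, 0.787, -0.001, 0.001]
ft_force: [0.7, 0.9, -2.0]
grip_width: 0.0177
```

Run:
```python
from h import *
to(304,-268,214,-103.8)
```

```text
t 29.1 pos [ 305.4 -268.3  215.8] jawyaw -103.83 toolz [ 2.1e-03 -7.0e-04 -1.0e+00] w 0.0177 F [ 0.7  0.9 -2. ] M [0.04 0.32 0.01] q [-1.    0.64  2.12  0.    0.38  0.81]
shift tool mm [0.  1.5 1.8]
turn deg [-0.13 -0.01 -0.03]
```

step_arm(
  steps=[
    [1,0,0,0.02,0,0,0],
    [1,0,0,0.02,0,0,0],
    [1,0,0,0.01,0,0,0],
    [1,0,0,0,0,0,0],
    [1,0,0,0,0,0,0],
    [1,0,0,0,0,0,0],
    [1,0,0,0,0,0,0],
    [1,0,0,0,0,0,0],
    [1,0,0,0,0,0,0],
    [1,0,0,0,0,0,0],
  ],
)

```text
time: 30.1
position: [0.3054, -0.2683, 0.2146]
tool_rot: [-0.617, 0.787, -0.001, 0.001]
ft_force: [-2.1, -0.4, 1.2]
grip_width: 0.0178
```

Run:
```python
from h import *
to(304,-268,214,-103.8)
```

```text
t 30.1 pos [ 305.4 -268.3  214.6] jawyaw -103.83 toolz [ 2.e-03 -6.e-04 -1.e+00] w 0.0178 F [-2.1 -0.4  1.2] M [-0.11  0.52  0.02] q [-1.    0.64  2.12  0.    0.37  0.81]
shift tool mm [0.  1.4 0.6]
turn deg [-0.12 -0.01 -0.03]
```

The force changed from −2 to +1.2 N, so the blade is in contact with the bench. I'll open and rise straight up.

step_arm(
  steps=[
    [0.5,0,0,0,0,0,0],
    [0.3,0,0,0,0,0,0],
    [0,0,0,0,0,0,0],
    [0,0,0,0,0,0,0],
    [0,0,0,0,0,0,0],
    [0,0,0,0,0,0,0],
    [0,0,0,0,0,0,0],
    [0,0,0,0,0,0,0],
    [0,0,0,0,0,0,0],
    [0,0,0,0,0,0,0],
  ],
  squeeze=20,
)

```text
time: 31.1
position: [0.3054, -0.2683, 0.2146]
tool_rot: [-0.617, 0.787, -0.001, 0.001]
ft_force: [0.3, 0.1, 0.2]
grip_width: 0.0435
```

Run:
```python
from h import *
to(304,-268,214,-103.8)
p,d=eyes.camera('wrist'); cv2.imwrite('pics/w14.png',p[:,:,::-1])
```

```text
t 31.1 pos [ 305.4 -268.3  214.6] jawyaw -103.83 toolz [ 2.e-03 -6.e-04 -1.e+00] w 0.0435 F [0.3 0.1 0.2] M [-0.04  0.17 -0.07] q [-1.    0.64  2.12  0.    0.37  0.81]
shift tool mm [0.1 1.5 0.6]
turn deg [-0.12 -0.   -0.03]
```

View pics/w14.png

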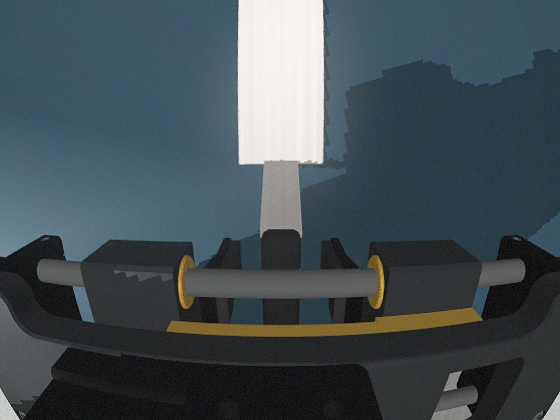

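The fingers are free on both sides of the handle at (281,270) and the lifter stands by itself. I'll rise straight up.

step_arm(
  steps=[
    [0,0,0,-0.2,0,0,0],
    [0,0,0,-0.4,0,0,0],
    [0,0,0,-0.6,0,0,0],
    [0,0,0,-0.6,0,0,0],
    [0,0,0,-0.8,0,0,0],
    [0,0,0,-0.8,0,0,0],
    [0,0,0,-0.8,0,0,0],
    [0,0,0,-0.8,0,0,0],
    [0,0,0,-0.8,0,0,0],
    [0,0,0,-0.4,0,0,0],
  ],
)

```text
time: 32.15
position: [0.305, -0.268, 0.3719]
tool_rot: [-0.617, 0.787, -0.003, 0.0]
ft_force: [-0.1, -0.5, -0.8]
grip_width: 0.0438
```

step_arm(
  steps=[
    [0,0,0,0,0,0,0],
    [0,0,0,0,0,0,0],
    [0,0,0,0,0,0,0],
    [0,0,0,0,0,0,0],
    [0,0,0,0,0,0,0],
    [0,0,0,0,0,0,0],
    [0,0,0,0,0,0,0],
    [0,0,0,0,0,0,0],
    [0,0,0,0,0,0,0],
    [0,0,0,0,0,0,0],
  ],
)

```text
time: 33.15
position: [0.3051, -0.2682, 0.3696]
tool_rot: [-0.617, 0.787, -0.001, 0.001]
ft_force: [-0.2, 0.5, 0.5]
grip_width: 0.0436
```

Run:
```python
from h import *
to(304,-268,214,-103.8)
bs('b15',30,60)
p0=np.load('pics/scene0c.npy').astype(int)
o,p,W,L,g,yaw=lift_blade('wrist','b15w')
m=(L[...,0]>30)&(L[...,0]<160)&(abs(L[...,1])<40)&(abs(W[...,2]-3)<8)&(p.min(-1)>130); q=W[m]
c=np.linalg.lstsq(np.c_[q[:,:2]-q[:,:2].mean(0),np.ones(len(q))],q[:,2],rcond=None)[0]; print('blade',len(q),np.degrees(c[:2]).round(2),'z',c[2].round(1))
# bottle, spool, done board
for n in ('top','scene'):
    p=cv2.imread(f'pics/b15{n}.png')[:,:,::-1].astype(int)
    i=eyes.camera_info(n); pp,d=eyes.camera(n); W=cloud(n,d,i)*1000; W0=cloud(n,np.load(f'pics/{n}0.npy'),i)*1000; c0=np.load(f'pics/{n}0c.npy').astype(int)
    for nm,ctr,r,z0,z1,gr in (('bottle',(571,-172),40,20,160,0),('spool',(557,157),45,40,60,0),('done',(522,347),75,30,45,1)):
        for w,c in ((W0,c0),(W,pp.astype(int))):
            m=(np.hypot(w[...,0]-ctr[0],w[...,1]-ctr[1])<r)&(w[...,2]>z0)&(w[...,2]<z1)
            if gr: m&=c[...,1]>c[...,0]+30
            print(n,nm,m.sum(),w[m].mean(0).round(1) if m.any() else '')
```

```text
t 33.15 pos [ 305.1 -268.2  369.6] jawyaw -103.83 toolz [ 2.e-03 -6.e-04 -1.e+00] w 0.0436 F [-0.2  0.5  0.5] M [-0.04  0.16  0.01] q [-1.    0.3   1.99  0.    0.85  0.81]
shift tool mm [  0.    1.5 155.5]
turn deg [-0.12 -0.   -0.03]
   wrist rails 203 [-62.8 -49. ] [-42.8  43.1]
   wrist base 2198 [-69.8 -42.7] [-53.6  53.7]
top board 598 [array([ 0.6, -0.3]), array([89.7, 97. ]), np.float64(89.9)] slope deg [-0.14 -0.05] z 36.5
   top rails 65 [-61.4  64.3] [-43.5  44.6]
   top base 439 [-69.   70.3] [-54.6  54.8]
scene board 770 [array([-0.7, -0.8]), array([100.6,  90.7]), np.float64(0.6)] slope deg [-0.27 -0.  ] z 37.0
   scene rails 90 [-63.4  61.4] [-43.9  46.1]
   scene base 635 [-69.8  69. ] [-55.2  54.3]
blade 4995 [-0.27  0.02] z 2.8
top bottle 270 [ 566.  -170.1   94. ]
top bottle 270 [ 566.  -170.1   94.7]
top spool 314 [557.  156.7  49.9]
top spool 312 [557.1 156.9  49.9]
top done 601 [517.8 347.3  35.9]
top done 609 [518.  347.4  36.3]
scene bottle 443 [ 576.4 -182.8   86.9]
scene bottle 441 [ 576.3 -182.7   87. ]
scene spool 256 [555.9 156.9  50.6]
scene spool 256 [555.9 156.7  50.8]
scene done 341 [516.7 344.   37.2]
scene done 339 [516.4 344.3  36.9]
```

View pics/b15scene.png

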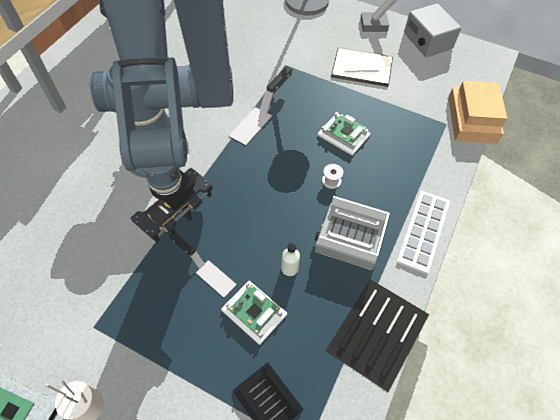

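View pics/b15wrist.png

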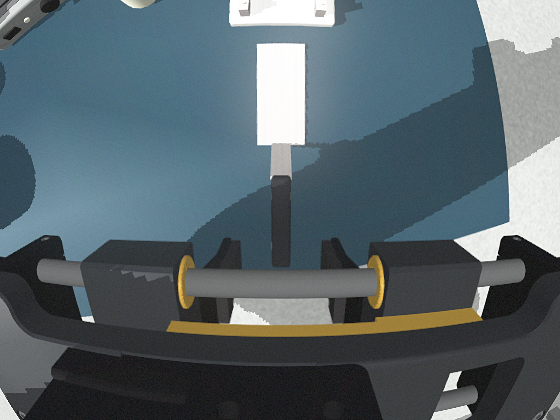

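The board is on the stand, centred and flat. The lifter lies on the bench with its blade top at 2.8 mm, and nothing else moved. Handing in.

```bash
python3 -c "
from rig import robot
print(robot.hand_in())"
```

```text
the job is handed in; nothing more can be done
None
```

The hot board is on the empty white stand and the lifter is lying flat on its blade on the bench. I handed the job in at about 33.5 s of the 67 s allowed.

**What I did:** I gripped the smaller lifter by its handle at 60 N, the gripper's maximum; the task text suggests about 100 N. I slid the blade under the board from the open front, lifted it, and carried it 30 mm above the bottle. After lowering it onto the rails, I drew the blade straight back and laid the lifter down in front of the stand, about 20 mm clear of it.

**Last checks:**
- **Board:** within 1 mm of the stand's centre. Square and level to within about 0.6° and 0.3°, which is the measuring noise. The board's top surface is at 36.5–37 mm, against 36 mm expected when seated on the rails.
- **Lifter:** blade top at 2.8 mm and level, gripper clear above it.
- **Bottle, spool and other board:** positions unchanged to within 0.5 mm.

**Disagreements:**
- **Along the rails:** the cameras differed by up to 3 mm on the board's position before set-down. They agreed to about 1.5 mm afterwards, well inside the 6.5 mm lip clearance.
- **Tilt:** the board sagged about 0.5–0.8° nose-down when first lifted. I trimmed that out before carrying it.

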